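Set out the dusting shakers at the coffee hatch

TASK

Set up the coffee counter for service: stand each of the three steel dusting shakers in the round rubber-floored coaster of its own size (small in small, medium in medium, large in large), properly down inside the rim. One shaker is hemmed in inside the black organiser by the white sugar tin, and that tin must be back squarely on its cork mat when you finish. Keep the shakers and the tin upright throughout, and leave the mug and the tamper where they are.

Things in the scene. Friction and masses are not known exactly. Their poses are not given: they have to be found in the camera images.
- shaker_small: The small dusting shaker: a plain upright brushed-steel cylinder, 34 mm diameter, 64 mm high, with a thin dark band 12 mm below the top and small sprinkle holes in its slightly domed lid. Origin: centre of its underside, z up. Loose, 100 g give or take 30 %. At the start either the small or the medium shaker stands in the organiser's bay; the other stands in the open.
- shaker_medium: The medium dusting shaker: a plain upright brushed-steel cylinder, 46 mm diameter, 74 mm high, with a thin dark band 12 mm below the top and small sprinkle holes in its slightly domed lid. Origin: centre of its underside, z up. Loose, 170 g give or take 30 %. At the start either the small or the medium shaker stands in the organiser's bay; the other stands in the open.
- shaker_large: The large dusting shaker: a plain upright brushed-steel cylinder, 60 mm diameter, 84 mm high, with a thin dark band 12 mm below the top and small sprinkle holes in its slightly domed lid. Origin: centre of its underside, z up. Loose, 240 g give or take 30 %.
- coaster_small: The small shaker coaster, fixed to the counter: a round dish with grey rim and black rubber floor, 60 mm outer and 52 mm inner diameter, rim 10 mm high and 4 mm thick, floor 3 mm above the counter. Fits the 34 mm shaker with 9 mm to spare all round. Origin: centre of its underside on the counter, z up.
- coaster_medium: The medium shaker coaster, fixed to the counter: a round dish with grey rim and black rubber floor, 76 mm outer and 64 mm inner diameter, rim 10 mm high and 6 mm thick, floor 3 mm above the counter. Fits the 46 mm shaker with 9 mm to spare all round. Origin: centre of its underside on the counter, z up.
- coaster_large: The large shaker coaster, fixed to the counter: a round dish with grey rim and black rubber floor, 94 mm outer and 78 mm inner diameter, rim 10 mm high and 8 mm thick, floor 3 mm above the counter. Fits the 60 mm shaker with 9 mm to spare all round. Origin: centre of its underside on the counter, z up.
- tin: Sugar tin: white cylinder with a flat black lid, 62 mm diameter, 78 mm high overall, about 400 g (give or take 20 %), loose. Origin: centre of its underside. It starts on the cork mat in front of the organiser's bay, about 8 to 14 mm from the shaker in the bay.
- organiser: Fixed black open-front holder. Origin: on the counter, centre of the tin's flat 70 mm square cork mat; +x points into the bay. Bay: no floor or roof; walls 55 mm high, 4 thick, 72 apart, from x=36 to the back wall at x=117 mm; its shaker stands at x=62, y=0: finger room behind it and, with the tin away, in front, not at its sides. Behind: lid compartment 104 mm wide, 55 high, to x=209.
- mug: Bystander: white ceramic mug, 80 mm diameter, 85 mm high, handle at its +y. Origin: centre of its underside. Leave it where it is.
- tamper: Bystander: dark steel coffee tamper standing on its 54 mm base, with a waisted round handle, 84 mm high. Origin: centre of its underside. Leave it where it is.
Not all that is in view belongs to the job. What is shaped like the shaker_large but green or red is not meant.

How it is judged:
By the outcome, as a careful person would: the job done as asked, in the order asked, and still so for the second after the job is handed in, with the robot touching nothing.
It also fails if it takes over 122 s, if anything falls off the work surface, if the arm or the gripper's body presses on something with over 40 N, if the wrist force passes 120 N, or if a joint passes its speed limit or range.

ROBOT

A 6-joint arm with a two-finger parallel gripper is mounted at the origin on the work surface. World frame = base frame: x ahead of the robot, y to its left, z up, the work surface at z = 0. Lengths are in m, angles in rad, forces in N, time in s.
With the tool pointing down it reaches from about 0.35 to 0.85 m from the base axis. Payload 8.1 kg.
Tool frame: the origin (TCP) lies on the centre line of the jaws, within the pads' length; the fingertips stand robot.finger_overhang ahead of it and the grasp point (between the pads) lies 5 mm behind it (robot.finger_overhang is the distance from the TCP to the fingertips, in m); z points along the fingers, y is the direction in which the jaws open and shut (so a half turn about z gives the same grasp; the last joint's range is limited). The gripper opens to 93 mm and grips with 3 to 60 N. Pads are 15 mm wide; open, the fingers measure 128 mm over their backs; the gripper's body (75 mm by 188 mm) begins 65 mm behind the grasp point.
Start: joints at [1.036, 0.13, 1.488, -0, 1.523, -0.085], TCP at [0.261, 0.54, 0.204] pointing down, gripper open.
Joint ranges: [-2.96, 2.96], [-0.89, 2.26], [0.02, 2.5], [-1.34, 4.48], [0, 2.73], [-2.66, 2.66]. Speed limits (rad/s): [2.39, 2.39, 2.79, 3.14, 3.14, 3.14].

INTERFACE

Orientations are given as a rotation vector (axis times angle).
In Python, from plant import robot gives the robot as it stands. The module is installed in compiled form; this text tells all that it offers.
- The arm moves only by the tool carry_out, never from a script. Its argument "commands" is a list that holds one entry, the list of rows, each a list of 4 numbers: the shift along the tool's x, y, z in cm, then the turn about the tool's z in degrees. In form: [[[tx, ty, tz, roll], ...]]. A call has 1 to 20 rows; each row shifts and turns the commanded pose from where the row before left it, along the tool's axes as they then stand; what a row does not reach is not made up. A row lasts 1/12 s, in which the tool goes at most 41.7 mm and 7.16 degrees, less where a joint would pass 70% of its speed; a pose out of reach is approached as far as the arm can. A call is refused whole if a number of a shift passes 4.17 or a number of a turn 7.16, either way. A call with a gripper value outside its range is refused whole. "claw" is the finger opening in cm, from 0 to 9.3, set as the call begins (left out, the last holds). The fingers move at their own pace and stop on an object; "grip_force" is the grip in N (left out, the last holds). Time passes only in rows, so rows that do not move let the fingers close. It gives the time, the measured TCP pose, the force and the opening at its end, in the units of the state.
- robot.read_state(): the state, without advancing time (a new reading comes with each control period).
- robot.read_camera(name): name is "side" or "top"; returns the picture (420x560x3 uint8, red, green, blue); there is no depth.
- robot.camera_params(name): a dict with "mtx" (3x3 intrinsics, pixels), "dist_coeffs" ([k1, k2, p1, p2, k3] as OpenCV has them; the pictures are not rectified), "R" (3x3) and "t" (3): a world point X has camera coordinates R X + t. Camera axes: x right, y down, z forward; pixel columns grow to the right and rows downward; lengths in m; the calibration is good to about 2 mm. A picture is of the moment at which its call begins. camera_params takes no time and is no camera call.
- robot.close_job(): hands the job in, once; it reports no verdict.
The state is a dict: "t": time; "q": joint angles; "dq": joint speeds; "joint_torque": joint torques, N m; "tool_pos": TCP position; "orientation": TCP orientation; "force": force on the tool from outside, world axes, zero at the start; "wrist_torque": the same for the moment, N m; "opening": finger opening in m.
Only numpy, scipy, OpenCV 4.12 (cv2) and the standard library are available. Lean on these libraries where they do the work, as an engineer would, in place of code of your own. Each camera call takes 0.05 s, during which the arm holds its last target.

## Working session

There is one attempt and no reset: what is moved stays moved. The work goes in short steps, Python scripts to look and compute and a tool call to move; the robot and the scene stay as the last step left them, time stands still between calls to the robot, and variables do not carry over. Pictures are saved under pics/ and viewed, and the job is handed in when it is done.

Besides the shell and the picture viewer there is one more tool, called as name(argument=value, ...), one argument or row to a line, values as JSON. carry_out: Moves the arm, as the interface text tells. Its arguments: {"type":"object","properties":{"commands":{"type":"array","items":{"type":"array","items":{"type":"array","items":{"type":"number"}}}},"claw":{"type":"number"},"grip_force":{"type":"number"}},"required":["commands"]}

```bash
mkdir -p pics
python3 - <<'E'
from plant import robot
import cv2,numpy as np
print(robot.read_state()); print(robot.finger_overhang)
for n in("top","side"):
    im=robot.read_camera(n); cv2.imwrite(f"pics/{n}0.png",im[:,:,::-1])
    p=robot.camera_params(n); print(n,p, (-np.array(p["R"]).T@np.array(p["t"])))
E
```

```text
{'t': 0.0, 'q': array([ 1.03561669e+00,  1.31176775e-01,  1.48925463e+00, -1.53192416e-06,
        1.52300064e+00, -8.54108655e-02]), 'dq': array([ 0.00047524, -0.00080687, -0.0012533 , -0.00093637, -0.00023478,
        0.00030922]), 'joint_torque': array([ 3.29549432e-03, -5.59851122e+01, -4.91743612e+01,  7.69353448e-02,
        3.56179581e-02, -1.84624719e-04]), 'tool_pos': array([0.26053892, 0.53982625, 0.20309168]), 'orientation': array([-7.00429939e-01, -3.06193979e+00,  2.75157588e-03]), 'force': array([ 0.24608145, -0.41751477,  0.19874227]), 'wrist_torque': array([-0.00230933, -0.05724506, -0.00079738]), 'opening': 0.09281638017212117}
0.014
top {'mtx': array([[412.97997428,   0.        , 284.24540259],
       [  0.        , 412.97997428, 211.98482107],
       [  0.        ,   0.        ,   1.        ]]), 'dist_coeffs': array([-0.06707818,  0.        ,  0.        ,  0.        ,  0.        ]), 'R': array([[ 0.01596639, -0.99986326,  0.00430525],
       [-0.98666001, -0.01645293, -0.16196088],
       [ 0.16200957, -0.00166188, -0.98678779]]), 't': array([-0.0098384 ,  0.52396709,  0.84562374])} [3.80135317e-01 1.89072984e-04 9.19355707e-01]
side {'mtx': array([[402.08484134,   0.        , 273.6136697 ],
       [  0.        , 402.08484134, 212.11942121],
       [  0.        ,   0.        ,   1.        ]]), 'dist_coeffs': array([-0.0657828,  0.       ,  0.       ,  0.       ,  0.       ]), 'R': array([[ 0.97008476, -0.24244048, -0.01257648],
       [-0.18588931, -0.7084886 , -0.68080031],
       [ 0.15614326,  0.66277184, -0.73236109]]), 't': array([-0.49691714,  0.14770926,  0.99048963])} [ 0.35485104 -0.67229113  0.81970711]
```

View pics/top0.png

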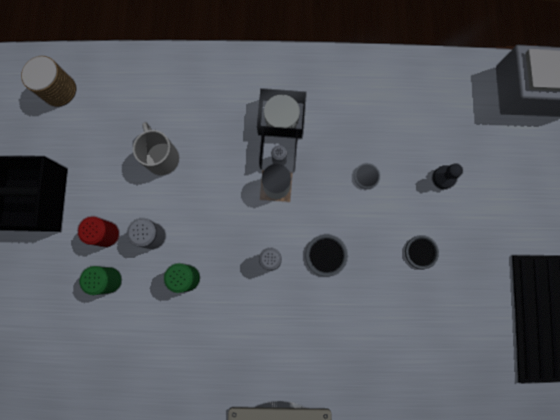

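View pics/side0.png

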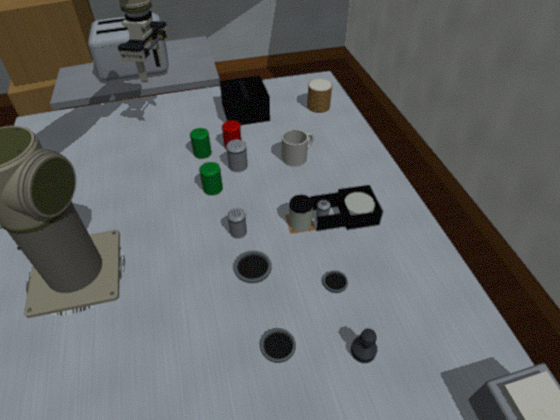

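The top picture shows red (98,231) and green (98,280), (181,278) decoys. Three are steel: (143,233), which looks like the large one, (270,259) in the open, and (279,153) in the bay. The coasters are at (326,255), (422,252) and (367,176). I'll confirm in enlarged crops.

Run:
```python
import cv2,numpy as np
t=cv2.imread("pics/top0.png"); s=cv2.imread("pics/side0.png")
def crop(im,x,y,w,h,n,k):
    c=cv2.resize(im[y:y+h,x:x+w],None,fx=k,fy=k,interpolation=cv2.INTER_CUBIC)
    c=np.clip(255*(c/255.)**0.6,0,255).astype(np.uint8)
    for i in range(0,w,10):
        cv2.line(c,(i*k,0),(i*k,8 if i%50 else 20),(0,255,255),1)
        if i%20==0: cv2.putText(c,str(x+i),(i*k,30),0,.4,(0,255,255),1)
    for i in range(0,h,10):
        cv2.line(c,(0,i*k),(8,i*k),(0,255,255),1)
        if i%20==0: cv2.putText(c,str(y+i),(10,i*k+4),0,.4,(0,255,255),1)
    cv2.imwrite(f"pics/{n}.png",c)
crop(t,240,80,130,100,"c1",6)
crop(t,240,150,130,100,"c1b",6)
crop(t,310,150,160,120,"c2",5)
crop(t,70,120,160,120,"c3",5)
crop(t,240,195,130,100,"c4",6)
crop(s,180,130,200,130,"c5",4)
```

```text
(no output)
```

View pics/c1.png

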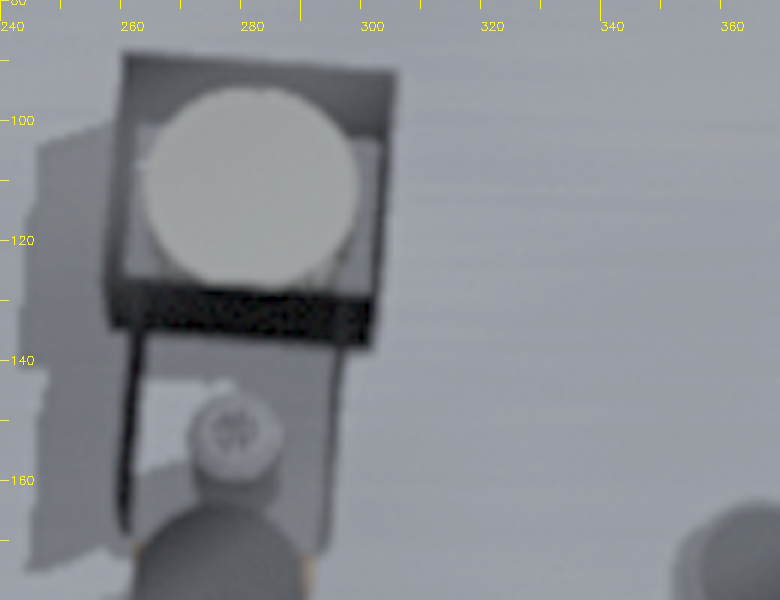

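View pics/c1b.png

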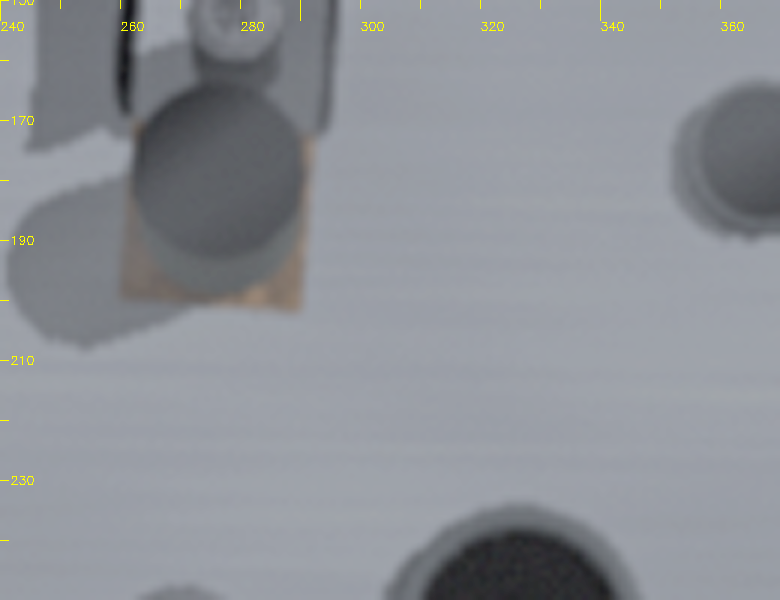

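View pics/c2.png

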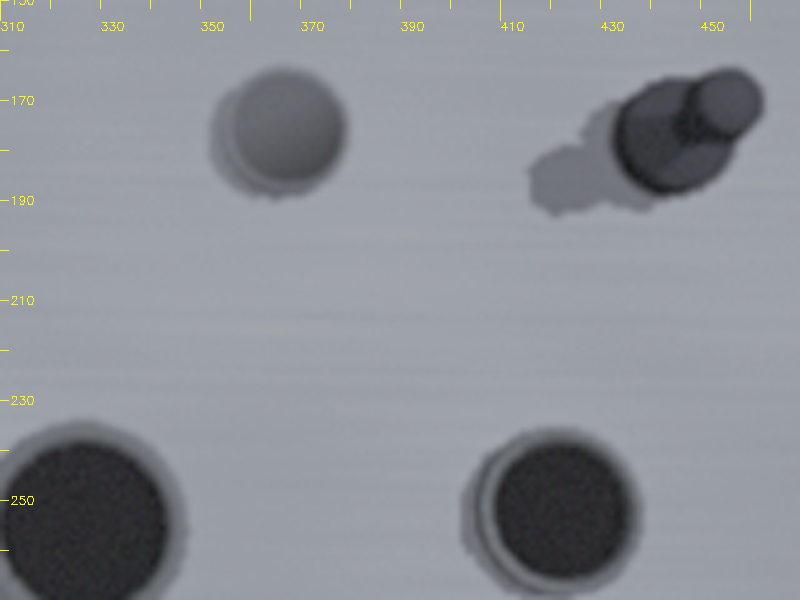

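View pics/c3.png

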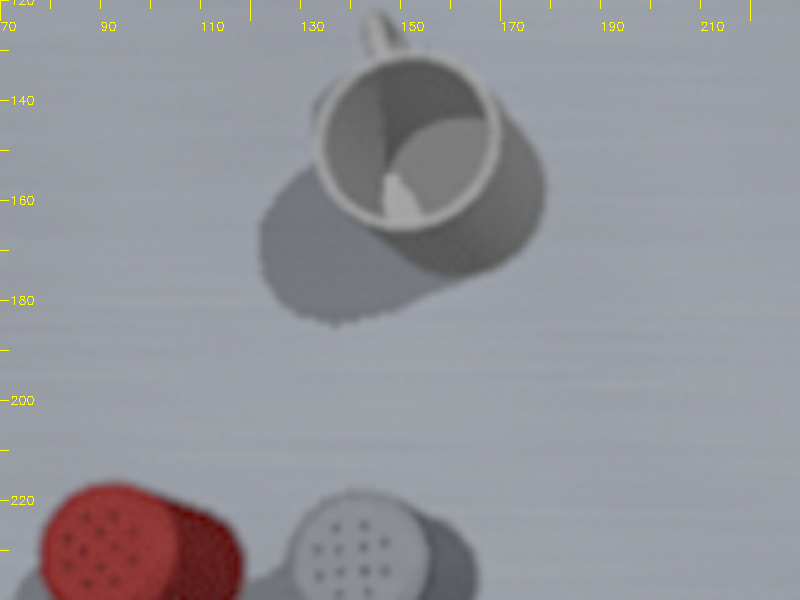

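View pics/c4.png

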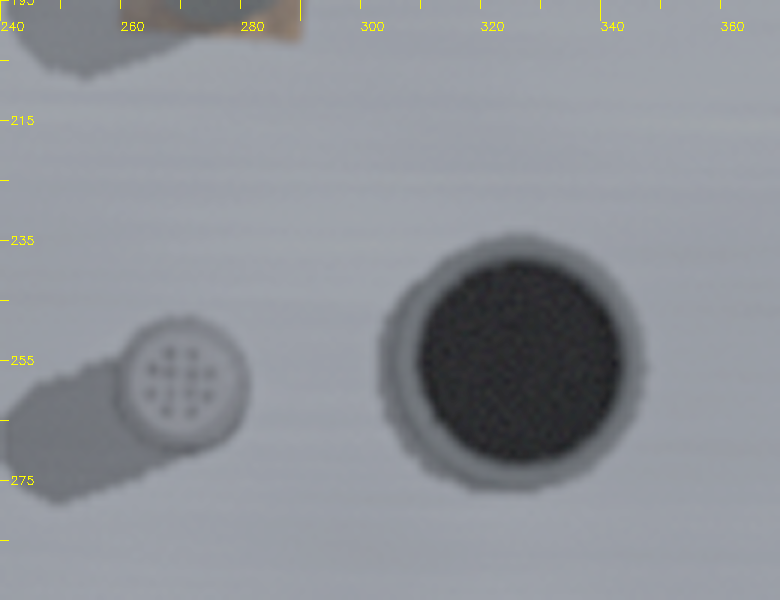

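View pics/c5.png

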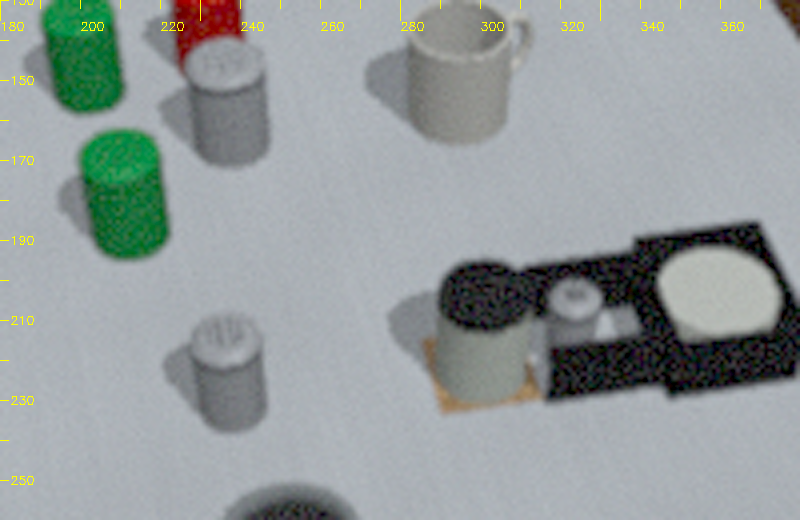

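The bay shaker lid is about 15 px wide against 22 px for the open one at (270,258). So the small one is in the bay, the medium one is in the open, and the large one is at (142,232). Next I'll measure and overlay model outlines.

```bash
cat > h.py <<'E'
from plant import robot
import cv2,numpy as np
P={n:robot.camera_params(n) for n in("top","side")}
def w(n,u,v,z):
    p=P[n]; x=cv2.undistortPoints(np.array([[[u,v]]],float),p["mtx"],p["dist_coeffs"])[0,0]
    d=p["R"].T@np.array([x[0],x[1],1]); c=-p["R"].T@p["t"]
    return (c+d*(z-c[2])/d[2])[:2]
def proj(n,X):
    p=P[n]; return cv2.projectPoints(np.array(X,float).reshape(-1,3),cv2.Rodrigues(p["R"])[0],p["t"],p["mtx"],p["dist_coeffs"])[0].reshape(-1,2)
def circ(x,y,z,r):
    a=np.linspace(0,2*np.pi,60); return np.c_[x+r*np.cos(a),y+r*np.sin(a),0*a+z]
def show(im,n,curves,box,k,name):
    x,y,ww,h=box
    c=cv2.resize(im[y:y+h,x:x+ww],None,fx=k,fy=k,interpolation=cv2.INTER_CUBIC)
    c=np.clip(255*(c/255.)**0.6,0,255).astype(np.uint8)
    for C in curves:
        q=((proj(n,C)-[x,y]+.5)*k).round().astype(int)
        cv2.polylines(c,[q],False,(0,0,255),1)
    for i in range(0,ww,20): cv2.putText(c,str(x+i),(i*k,12),0,.4,(0,255,255),1)
    for i in range(0,h,20): cv2.putText(c,str(y+i),(0,i*k+4),0,.4,(0,255,255),1)
    cv2.imwrite(f"pics/{name}.png",c)
def orgrect(o,a,pts,z):
    c,s=np.cos(a),np.sin(a); return np.array([[o[0]+c*p[0]-s*p[1],o[1]+s*p[0]+c*p[1],z] for p in pts])
E
cat > ov.py <<'E'
from h import *
import sys
E
python3 - <<'E'
from h import *
for n,l in {"top":dict(med=(270.5,258,.074),large=(141.7,232.3,.084),small=(279,152.3,.064),cL=(326.5,255.3,.003),cM=(421.3,252,.003),cS=(366.5,176,.003),tin=(276,178.3,.078),matL=(260,199.5,0),matR=(290.5,201.5,0),cmpBL=(262,89.5,.055),cmpBR=(306,92,.055),cmpFR=(303,132,.055)).items(),
 "side":dict(med=(234.5,216,.074),large=(233.5,145.5,.084),small=(320,204.5,.064),tin=(300,203.5,.078),cS=(335.5,281,.003),cM=(277.5,345,.003),cL=(252.5,266.5,.003))}.items() if False else [("top",dict(med=(270.5,258,.074),large=(141.7,232.3,.084),small=(279,152.3,.064),cL=(326.5,255.3,.003),cM=(421.3,252,.003),cS=(366.5,176,.003),tin=(276,178.3,.078),matL=(260,199.5,0),matR=(290.5,201.5,0),cBL=(262,89.5,.055),cBR=(306,92,.055),cFR=(303,132,.055))),("side",dict(med=(234.5,216,.074),large=(233.5,145.5,.084),small=(320,204.5,.064),tin=(300,203.5,.078),cS=(335.5,281,.003),cM=(277.5,345,.003),cL=(252.5,266.5,.003)))]:
    for k,(u,v,z) in l.items(): print(n,k,w(n,u,v,z).round(4))
E
```

```text
top med [0.4234 0.0253]
top large [0.4703 0.2899]
top small [0.6506 0.0121]
top cL [ 0.4349 -0.0965]
top cM [ 0.4451 -0.309 ]
top cS [ 0.6172 -0.1884]
top tin [0.5894 0.0172]
top matL [0.5588 0.0541]
top matR [ 0.5554 -0.0151]
top cBL [0.7997 0.0531]
top cBR [ 0.7954 -0.0457]
top cFR [ 0.7008 -0.0396]
side med [0.4154 0.0146]
side large [0.462  0.2856]
side small [0.6397 0.0072]
side tin [0.5859 0.0111]
side cS [ 0.6177 -0.1892]
side cM [ 0.4432 -0.3108]
side cL [ 0.4341 -0.0978]
```

```bash
cat > ov.py <<'E'
from h import *
E_=dict(med=(.4234,.0253),large=(.4703,.2899),small=(.6506,.0121),tin=(.5894,.0172),cL=(.4349,-.0965),cM=(.4451,-.309),cS=(.6172,-.1884))
o=(.590,.0168); a=-.052
H=dict(med=(.023,.074),large=(.03,.084),small=(.017,.064),tin=(.031,.078))
C=dict(cL=(.047,.039),cM=(.038,.032),cS=(.03,.026))
def curves():
    L=[]
    for k,(r,h) in H.items(): L+=[circ(*E_[k],h-.002 if k!="tin" else h,r),circ(*E_[k],0,r)]
    for k,(r,i) in C.items(): L+=[circ(*E_[k],.01,i),circ(*E_[k],0,r)]
    s=.035
    L.append(orgrect(o,a,[(-s,-s),(-s,s),(s,s),(s,-s),(-s,-s)],0))
    L.append(orgrect(o,a,[(.117,-.052),(.209,-.052),(.209,.052),(.117,.052),(.117,-.052)],.055))
    L.append(orgrect(o,a,[(.117,-.04),(.036,-.04),(.036,-.036),(.117,-.036)],.055))
    L.append(orgrect(o,a,[(.117,.04),(.036,.04),(.036,.036),(.117,.036)],.055))
    return L
if __name__=="__main__":
    t=cv2.imread("pics/top0.png"); s=cv2.imread("pics/side0.png")
    show(t,"top",curves(),(240,80,130,130),5,"o1")
    show(t,"top",curves(),(240,200,200,90),4,"o2")
    show(t,"top",curves(),(80,200,100,80),6,"o3")
    show(s,"side",curves(),(180,130,210,150),4,"o4")
    show(s,"side",curves(),(220,240,170,130),5,"o5")
E
python3 ov.py
```

```text
(no output)
```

View pics/o1.png

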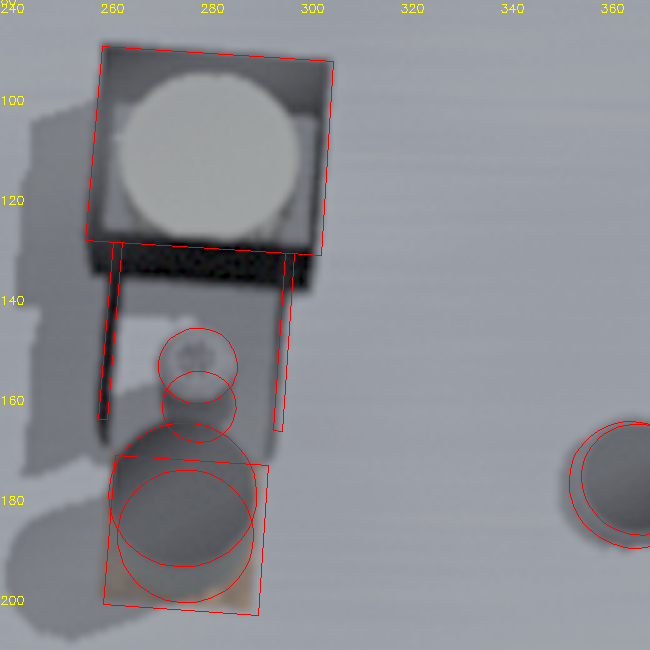

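View pics/o2.png

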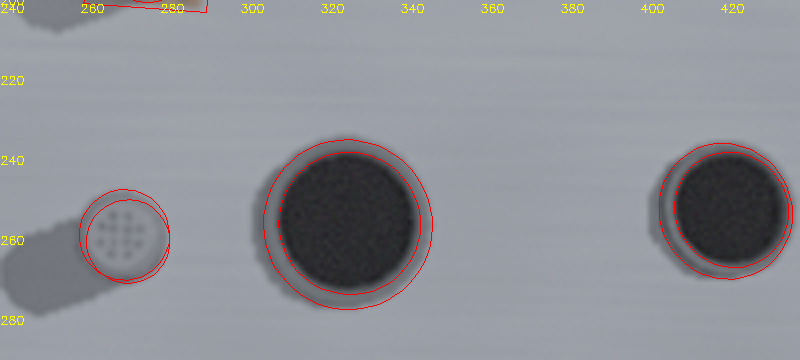

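View pics/o3.png

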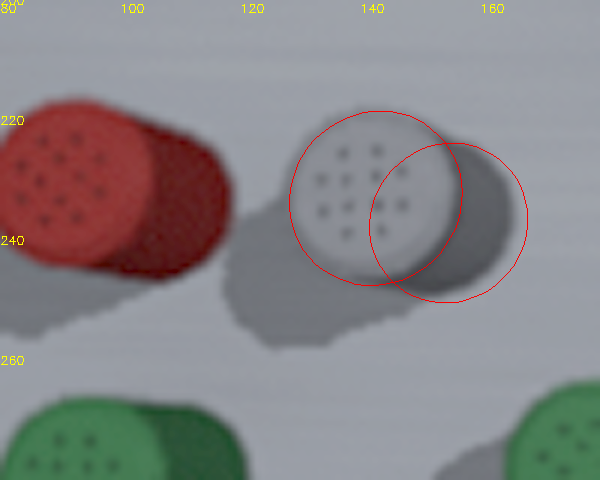

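View pics/o4.png

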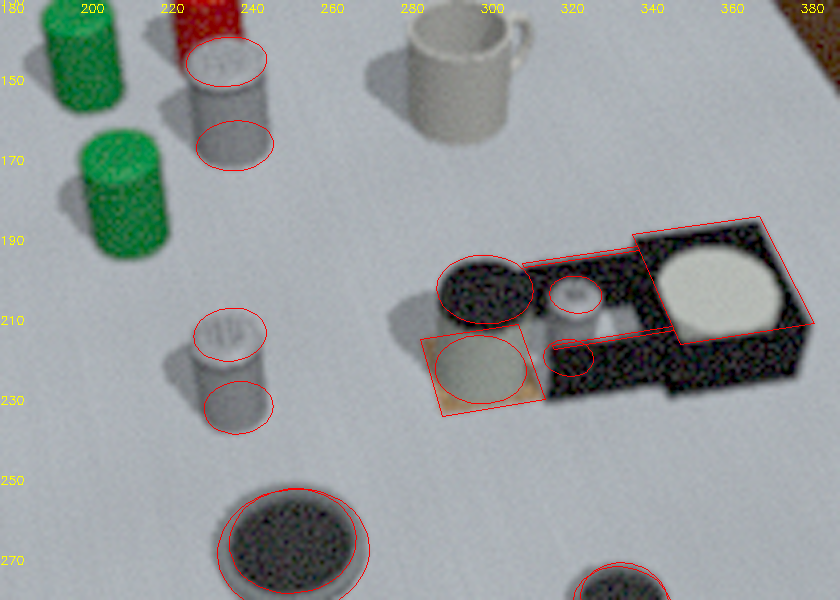

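View pics/o5.png

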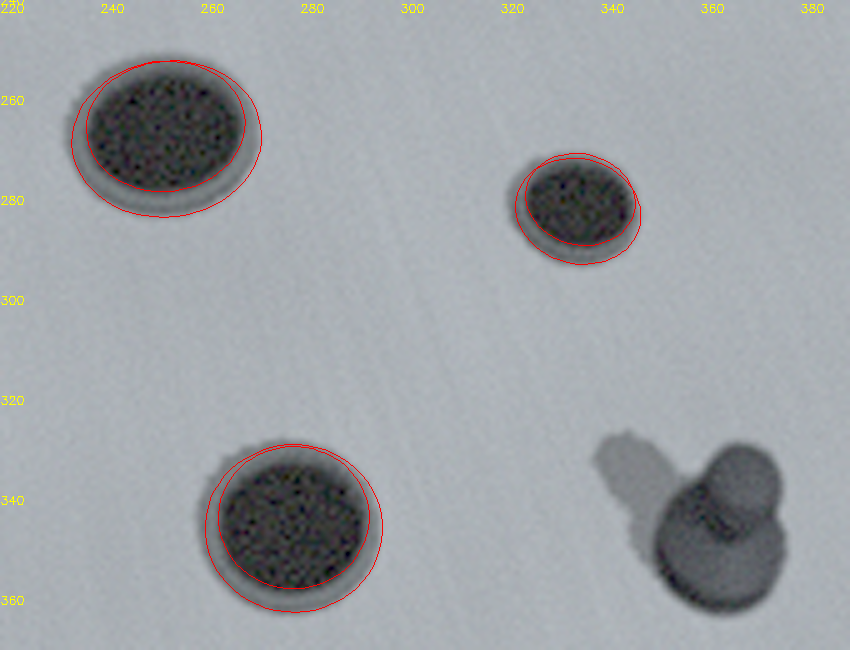

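The side and top overlays agree to about 3 mm, and the sizes fit. The order will be large, then medium, then tin aside, small, and tin back. First I turn the jaws along world x, so tool x = world +y and tool y = world +x, and go over the large shaker.

carry_out(
  commands=[
    [[0, 0, 0, 7.13], [0, 0, 0, 7.13], [0, 0, 0, 7.13], [0, 0, 0, 7.13], [0, 0, 0, 7.13], [0, 0, 0, 7.13], [0, 0, 0, 7.13], [0, 0, 0, 7.13], [0, 0, 0, 7.13], [-2.5, 2.1, 0, 0], [-2.5, 2.1, 0, 0], [-2.5, 2.1, 0, 0], [-2.5, 2.1, 0, 0], [-2.5, 2.1, 0, 0], [-2.5, 2.1, 0, 0], [-2.5, 2.1, 0, 0], [-2.5, 2.1, 0, 0], [-2.5, 2.1, 0, 0], [-2.3, 2.1, 0, 0], [0, 0, 0, 0]],
  ],
  claw=9.3,
  grip_force=15,
)

```text
t: 1.77
tool_pos: [0.474, 0.2883, 0.2036]
orientation: [2.224, 2.216, -0.002]
force: [0.7, -0.5, 0.2]
opening: 0.0933
```

carry_out(
  commands=[
    [[0.4, -0.3, 1.5, 0], [0, 0, 2.5, 0], [0, 0, 2.5, 0], [0, 0, 2.5, 0], [0, 0, 2, 0], [0, 0, 1.5, 0], [0, 0, 1.5, 0], [0, 0, 1.2, 0], [0, 0, 0, 0], [0, 0, 0, 0]],
  ],
)

```text
t: 2.6
tool_pos: [0.4673, 0.2964, 0.0515]
orientation: [-2.22, -2.222, 0.003]
force: [-0.3, 0.0, 0.8]
opening: 0.0931
```

Run:
```python
from h import *
for n,b in(("top",(80,180,130,100)),("side",(180,90,130,100))):
    im=robot.read_camera(n)[:,:,::-1]; show(im,n,[],b,6,"g1"+n)
```

```text
(no output)
```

View pics/g1top.png

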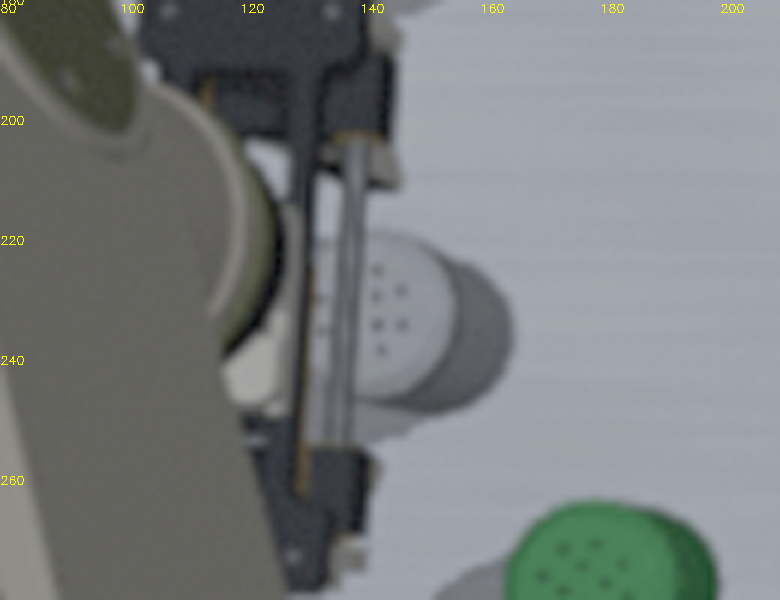

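View pics/g1side.png

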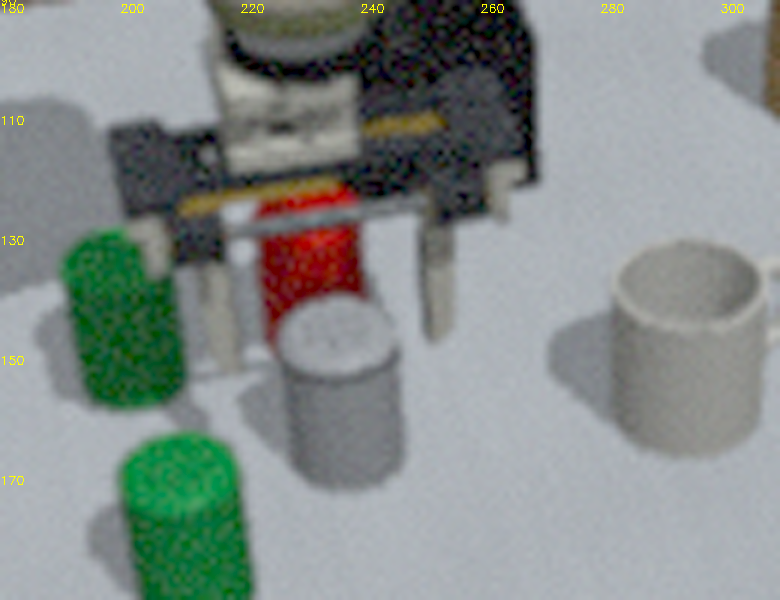

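Run:
```python
from h import *
s=robot.read_state(); print(s["tool_pos"],s["orientation"])
x,y,z=s["tool_pos"]
for n in("side","top"):
    print(n,proj(n,[[x+.0465,y,z-.014],[x-.0465,y,z-.014],[x,y,z],[x+.0465,y,z+.06],[x,y,z+.08]]).round(1))
print(w("side",235,150,.0375),w("side",252,147,.0375),w("side",218,152,.0375),w("side",236,158,.0375))
```

```text
[0.46868581 0.29701616 0.05319761] [2.21992460e+00 2.22239477e+00 2.09359666e-03]
side [[251.1 152.1]
 [221.2 157.1]
 [235.9 151. ]
 [249.7 132.4]
 [233.7 129.2]]
top [[146.8 214. ]
 [143.9 257. ]
 [143.2 234.6]
 [134.9 208.2]
 [129.5 230.2]]
[0.46930547 0.32250028] [0.5236548  0.32344499] [0.41641392 0.32655049] [0.46531971 0.28318894]
```

The fingertips look about 5 px higher than the measured pose predicts. I'll check how noisy the readings are and overlay the model in a close crop before gripping.

Run:
```python
from h import *
Z=[]
for i in range(8):
    im=robot.read_camera("side" if i%2 else "top")[:,:,::-1]; s=robot.read_state(); Z.append(s["tool_pos"]); 
    if i==0: T=im
    if i==1: S=im
print(np.array(Z).round(4), s["q"])
x,y,z=np.mean(Z,0)
c=[]
for sg in(1,-1):
  for xx in(.0465,.064):
    c.append(np.array([[x+sg*xx,y-.0075,z+.07],[x+sg*xx,y-.0075,z-.014],[x+sg*xx,y+.0075,z-.014],[x+sg*xx,y+.0075,z+.07]]))
c+=[circ(.47,.292,.082,.03),circ(.47,.292,0,.03)]
show(S,"side",c,(195,95,75,75),8,"g2s"); show(T,"top",c,(100,190,75,90),7,"g2t")
```

```text
[[0.4689 0.2971 0.0535]
 [0.469  0.2971 0.0535]
 [0.469  0.297  0.0534]
 [0.4688 0.2969 0.0532]
 [0.4687 0.2969 0.0531]
 [0.4685 0.2967 0.0528]
 [0.4684 0.2967 0.0526]
 [0.4683 0.2966 0.0525]] [4.72122115e-01 1.33328605e-01 1.77121086e+00 1.48922038e-05
 1.23652553e+00 4.71165929e-01]
```

View pics/g2s.png

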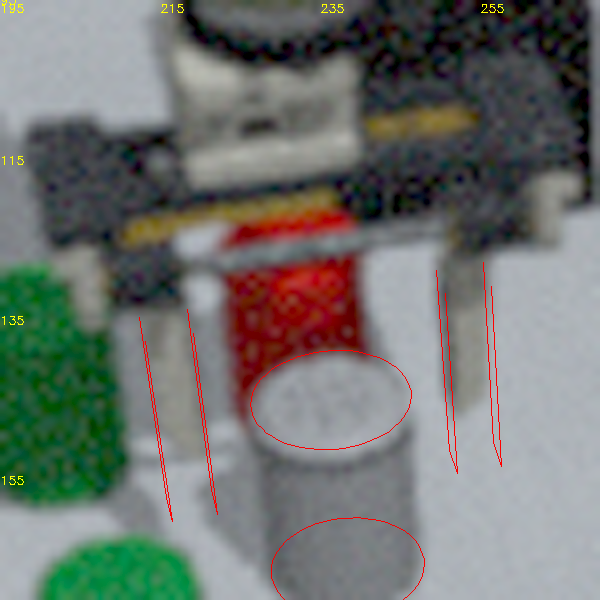

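View pics/g2t.png

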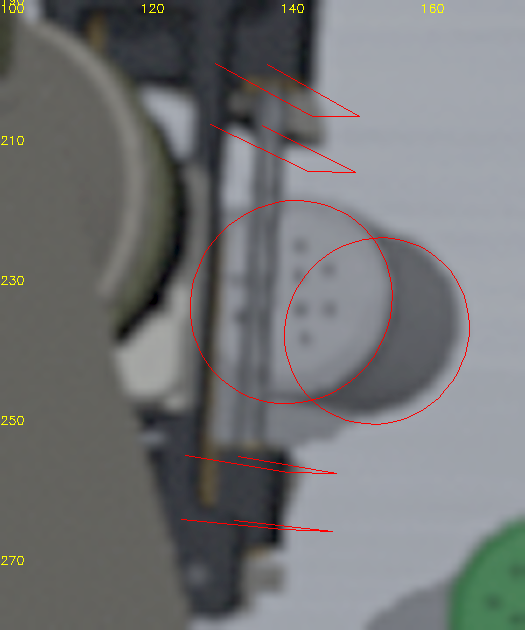

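Run:
```python
from h import *
S=robot.read_camera("side")[:,:,::-1];T=robot.read_camera("top")[:,:,::-1]; s=robot.read_state(); print(s["tool_pos"],s["t"])
x,y,z=.4705,.2918,.0505
for dz in(0,.023):
  c=[]
  for sg in(1,-1):
   for xx in(.0465,.064):
    c.append(np.array([[x+sg*xx,y-.0075,z+.07+dz],[x+sg*xx,y-.0075,z-.014+dz],[x+sg*xx,y+.0075,z-.014+dz],[x+sg*xx,y+.0075,z+.07+dz]]))
  c.append(np.array([[x+a*.094,y+b*.0375,z+.07+dz] for a,b in((1,1),(1,-1),(-1,-1),(-1,1),(1,1))]))
  show(S,"side",c,(190,80,85,85),7,f"g3s{int(dz*1000)}"); show(T,"top",c,(90,160,85,130),5,f"g3t{int(dz*1000)}")
a=[cv2.imread(f"pics/g3{k}.png") for k in("s0","s23")]; cv2.imwrite("pics/g3s.png",cv2.resize(np.hstack(a),(800,400)))
a=[cv2.imread(f"pics/g3{k}.png") for k in("t0","t23")]; cv2.imwrite("pics/g3t.png",cv2.resize(np.hstack(a),(784,600)))
```

```text
[0.46813898 0.29656682 0.05225025] 3.2
```

View pics/g3s.png

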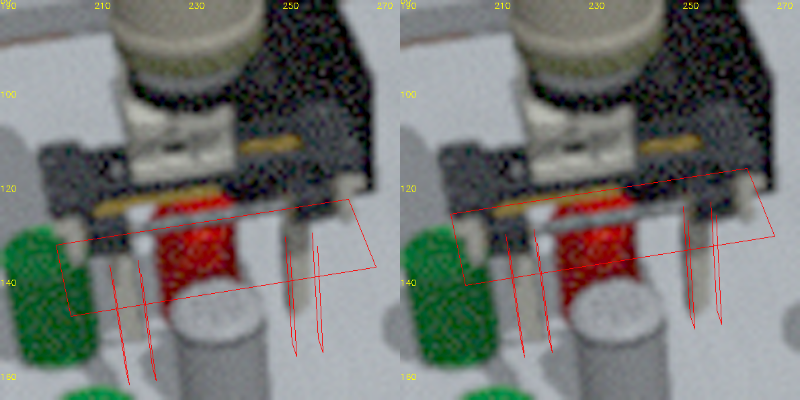

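View pics/g3t.png

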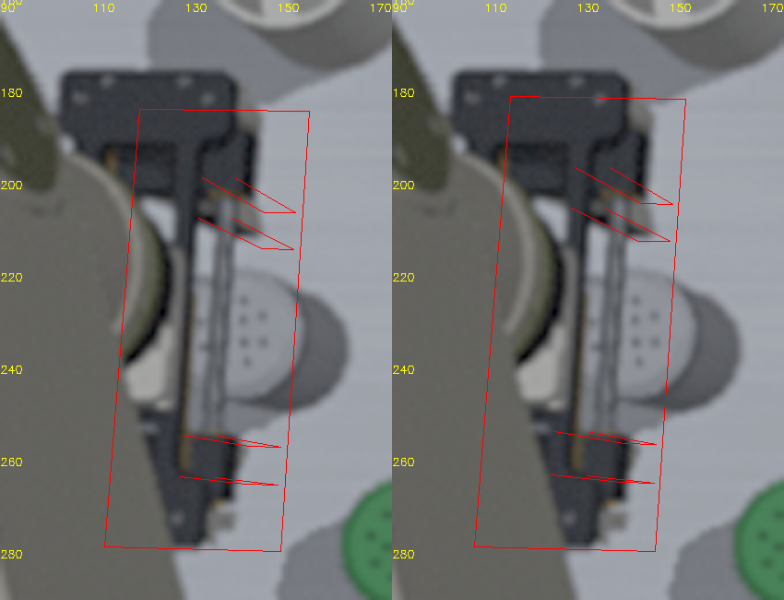

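The gripper appears higher in the picture, and shifted toward +y, compared with the reading. Before gripping, I'll check the tool against both cameras over a clear patch near (0.52, 0.12).

carry_out(
  commands=[
    [[0, 0, -3, 0], [0, 0, -3, 0], [0, 0, -3, 0], [0, 0, -3, 0], [-2.5, 0.7, 0, 0], [-2.5, 0.7, 0, 0], [-2.5, 0.7, 0, 0], [-2.5, 0.7, 0, 0], [-2.5, 0.7, 0, 0], [-2.5, 0.7, 0, 0], [-2, 0.8, 0, 0], [0, 0, 3, 0], [0, 0, 3, 0], [0, 0, 3, 0], [0, 0, 1, 0], [0, 0, 0, 0], [0, 0, 0, 0], [0, 0, 0, 0]],
  ],
  claw=3,
)

```text
t: 4.7
tool_pos: [0.5197, 0.127, 0.0743]
orientation: [2.219, 2.222, 0.004]
force: [1.0, -0.5, 1.0]
opening: 0.0305
```

Run:
```python
from h import *
S=robot.read_camera("side")[:,:,::-1];T=robot.read_camera("top")[:,:,::-1]; s=robot.read_state(); print(s["tool_pos"],s["orientation"],s["opening"],s["t"])
x,y,z=s["tool_pos"];h=s["opening"]/2
c=[]
for sg in(1,-1):
   for xx in(h,h+.0175):
    c.append(np.array([[x+sg*xx,y-.0075,z+.07],[x+sg*xx,y-.0075,z-.014],[x+sg*xx,y+.0075,z-.014],[x+sg*xx,y+.0075,z+.07]]))
u,v=proj("side",[[x,y,z]])[0].astype(int); show(S,"side",c,(u-50,v-60,100,90),8,"g4s")
u,v=proj("top",[[x,y,z]])[0].astype(int); show(T,"top",c,(u-50,v-50,100,100),6,"g4t")
```

```text
[0.52002685 0.12700937 0.07457145] [2.21842357 2.22125425 0.00483126] 0.029809458245205624 4.8
```

View pics/g4s.png

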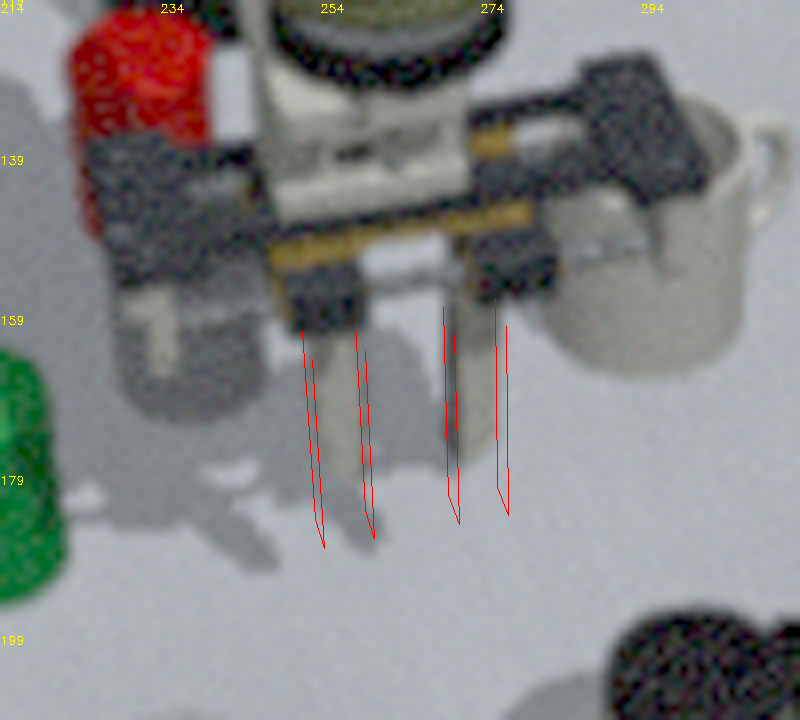

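View pics/g4t.png

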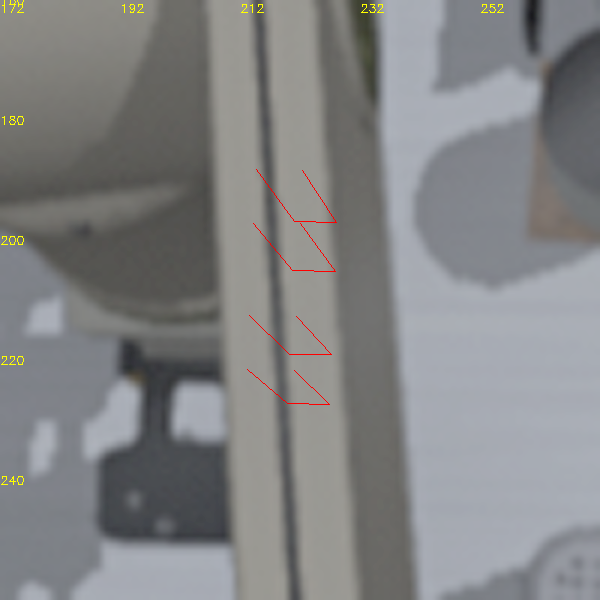

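Run:
```python
from h import *
m=w("top",250.3,268,0); t=w("top",255,193.5,0)
print("light/height",(m-[.4225,.0253])/.074,(t-[.589,.0172])/.078)
L=((m-[.4225,.0253])/.074+(t-[.589,.0172])/.078)/2
for p in((260.9,188.5),(247.7,191)):
    g=w("side",*p,0); print("shadow",g)
    # tip: on ray of visible finger? tip = g - L*z
for sh,tip in(((260.9,188.5),(271.8,153+119+0*1)),):pass
g1=w("side",260.9,188.5,0);g2=w("side",247.7,191,0)
for z in(.04,.05,.06,.07,.08,.09):
    print(z,(g1-L*z).round(4),proj("side",[[*(g1-L*z),z]]).round(1),(g2-L*z).round(4),proj("side",[[*(g2-L*z),z]]).round(1))
```

```text
light/height [-0.24451718  0.62618783] [-0.21104105  0.62291653]
shadow [0.51641331 0.17123938]
shadow [0.47662487 0.17081224]
0.04 [0.5255 0.1463] [[265.5 183.6]] [0.4857 0.1458] [[251.8 186.2]]
0.05 [0.5278 0.14  ] [[266.7 182.3]] [0.488  0.1396] [[252.9 184.9]]
0.06 [0.5301 0.1338] [[267.9 181. ]] [0.4903 0.1333] [[254.  183.6]]
0.07 [0.5324 0.1275] [[269.2 179.7]] [0.4926 0.1271] [[255.1 182.3]]
0.08 [0.5346 0.1213] [[270.4 178.4]] [0.4948 0.1208] [[256.2 181. ]]
0.09 [0.5369 0.115 ] [[271.7 177. ]] [0.4971 0.1146] [[257.4 179.6]]
```

Camera and shadow both put the visible fingertips about 25 mm higher than the nominal 14 mm overhang. I'll go lower here and look again, then probe gently.

carry_out(
  commands=[
    [[0, 0, 1.5, 0], [0, 0, 1.5, 0], [0, 0, 1, 0], [0, 0, 0.6, 0], [0, 0, 0, 0], [0, 0, 0, 0], [0, 0, 0, 0], [0, 0, 0, 0]],
  ],
)

```text
t: 5.47
tool_pos: [0.5191, 0.1267, 0.0271]
orientation: [2.22, 2.222, 0.002]
force: [0.5, 0.3, 0.4]
opening: 0.0302
```

Run:
```python
from h import *
S=robot.read_camera("side")[:,:,::-1]; s=robot.read_state(); print(s["tool_pos"],s["force"],s["joint_torque"])
show(S,"side",[],(214,120,100,90),8,"g5s")
```

```text
[0.51899557 0.12669893 0.02703067] [-0.25330846  0.23970974  0.16844348] [ 5.89583156e-03 -4.95863914e+01 -4.37146389e+01  7.41171464e-02
  8.79744912e-03 -4.21932475e-05]
```

View pics/g5s.png

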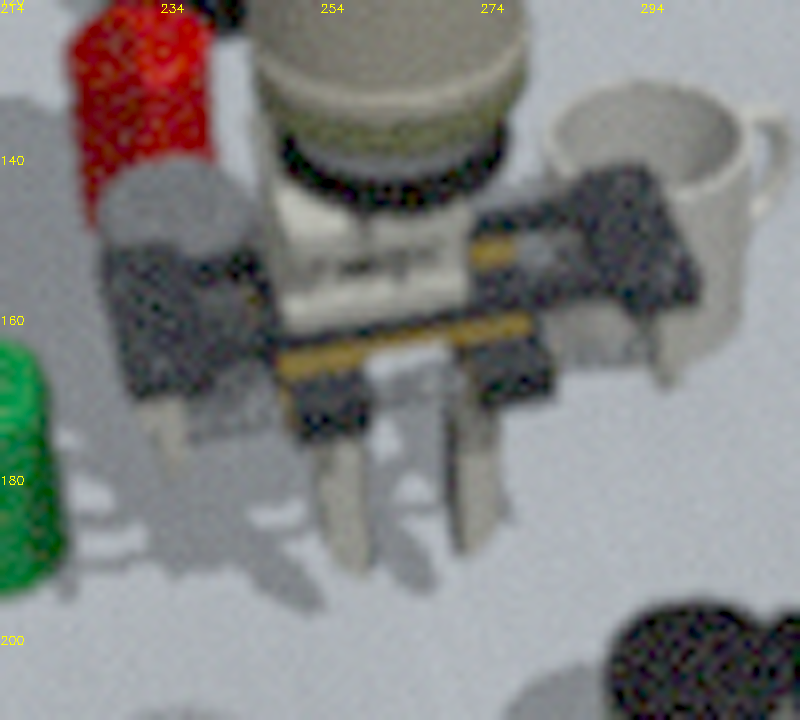

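carry_out(
  commands=[
    [[0, 0, 0.3, 0], [0, 0, 0.3, 0], [0, 0, 0.2, 0], [0, 0, 0, 0], [0, 0, 0, 0], [0, 0, 0, 0]],
  ],
)

```text
t: 6.02
tool_pos: [0.5182, 0.1266, 0.0181]
orientation: [-2.22, -2.222, 0.0]
force: [0.1, -0.4, 1.0]
opening: 0.0297
```

carry_out(
  commands=[
    [[0, 0, 0.2, 0], [0, 0, 0, 0], [0, 0, 0, 0]],
  ],
)

```text
t: 6.27
tool_pos: [0.5182, 0.1266, 0.016]
orientation: [-2.22, -2.222, 0.0]
force: [-0.6, -0.7, 0.3]
opening: 0.0301
```

carry_out(
  commands=[
    [[0, 0, 0.2, 0], [0, 0, 0, 0], [0, 0, 0, 0]],
  ],
)

```text
t: 6.52
tool_pos: [0.5181, 0.1266, 0.014]
orientation: [-2.22, -2.222, 0.0]
force: [0.1, -0.4, -0.2]
opening: 0.0301
```

Run:
```python
from h import *
S=robot.read_camera("side")[:,:,::-1]; s=robot.read_state(); print(s["tool_pos"],s["force"])
show(S,"side",[],(214,130,100,90),8,"g6s")
```

```text
[0.51819817 0.12660004 0.01406927] [ 0.6053181   0.09416673 -0.30364457]
```

View pics/g6s.png

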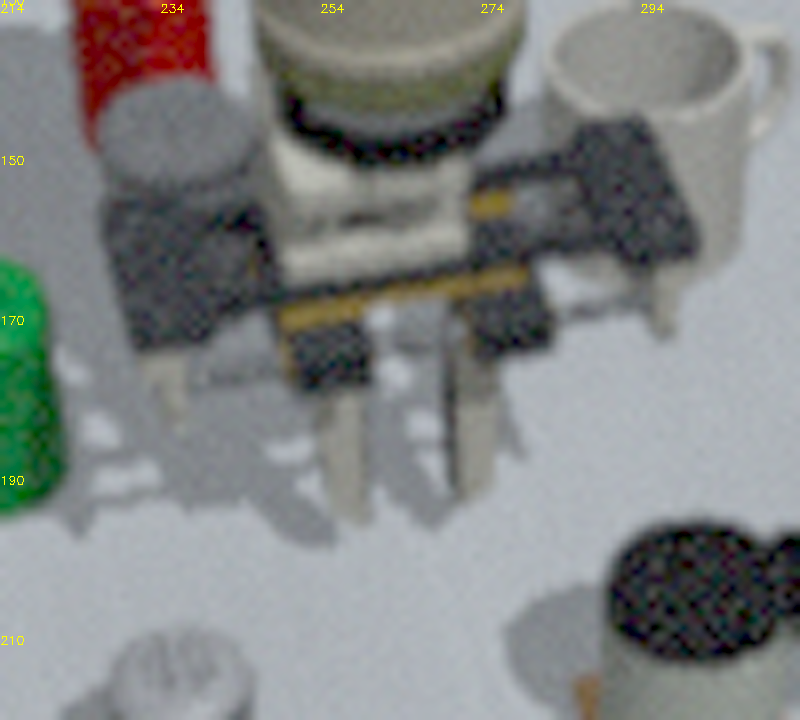

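carry_out(
  commands=[
    [[0, 0, 0.2, 0], [0, 0, 0, 0], [0, 0, 0, 0]],
  ],
)

```text
t: 6.82
tool_pos: [0.5181, 0.1266, 0.0119]
orientation: [-2.22, -2.222, 0.0]
force: [0.5, -0.1, -0.1]
opening: 0.0303
```

carry_out(
  commands=[
    [[0, 0, 0.2, 0], [0, 0, 0, 0], [0, 0, 0, 0]],
  ],
)

```text
t: 7.07
tool_pos: [0.5181, 0.1266, 0.0099]
orientation: [-2.22, -2.222, 0.0]
force: [0.1, 0.2, -0.4]
opening: 0.0303
```

carry_out(
  commands=[
    [[0, 0, 0.2, 0], [0, 0, 0, 0], [0, 0, 0, 0]],
  ],
)

```text
t: 7.32
tool_pos: [0.5181, 0.1266, 0.008]
orientation: [-2.22, -2.222, 0.0]
force: [0.1, 0.7, -1.0]
opening: 0.0304
```

carry_out(
  commands=[
    [[0, 0, 0.2, 0], [0, 0, 0, 0], [0, 0, 0, 0]],
  ],
)

```text
t: 7.57
tool_pos: [0.5181, 0.1266, 0.006]
orientation: [-2.22, -2.222, 0.0]
force: [-0.3, 0.4, -0.3]
opening: 0.0301
```

No contact although the reading is 8 mm past the nominal touch height, so the offset is real. I'll keep probing.

carry_out(
  commands=[
    [[0, 0, 0.2, 0], [0, 0, 0, 0], [0, 0, 0, 0]],
  ],
)

```text
t: 7.82
tool_pos: [0.5182, 0.1266, 0.004]
orientation: [-2.22, -2.223, 0.0]
force: [-0.5, 0.2, 0.1]
opening: 0.0299
```

carry_out(
  commands=[
    [[0, 0, 0.2, 0], [0, 0, 0, 0], [0, 0, 0, 0]],
  ],
)

```text
t: 8.07
tool_pos: [0.5181, 0.1266, 0.002]
orientation: [-2.22, -2.222, 0.0]
force: [0.4, 0.8, 0.1]
opening: 0.0303
```

carry_out(
  commands=[
    [[0, 0, 0.2, 0], [0, 0, 0, 0], [0, 0, 0, 0]],
  ],
)

```text
t: 8.32
tool_pos: [0.5181, 0.1266, -0.0]
orientation: [-2.22, -2.222, 0.0]
force: [0.2, 0.2, 0.5]
opening: 0.0295
```

Run:
```python
from h import *
S=robot.read_camera("side")[:,:,::-1]; s=robot.read_state(); print(s["tool_pos"],s["force"])
show(S,"side",[],(214,130,100,90),8,"g7s")
```

```text
[5.18180643e-01 1.26580179e-01 4.45332332e-05] [-0.30019524 -0.13850724 -0.1424598 ]
```

View pics/g7s.png

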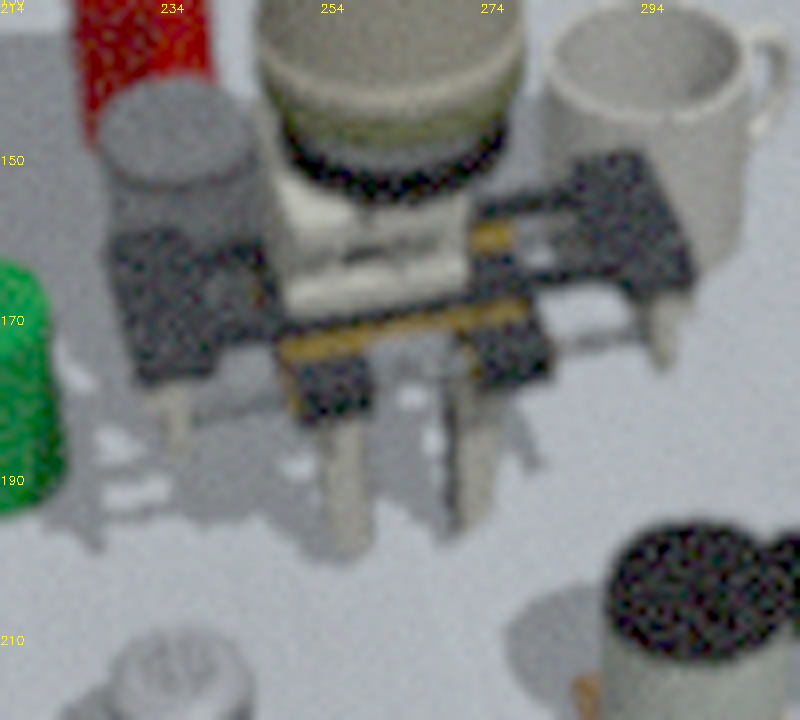

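Run:
```python
from h import *
for z in(0,.004):
    print(w("side",257.2,198.6,z),w("side",272,196.4,z))
```

```text
[0.49682028 0.13301396] [0.54014118 0.13086807]
[0.4961275  0.12908423] [0.539237   0.12694882]
```

carry_out(
  commands=[
    [[0, 0, 0.2, 0], [0, 0, 0, 0], [0, 0, 0, 0]],
  ],
)

```text
t: 8.62
tool_pos: [0.5182, 0.1266, -0.002]
orientation: [-2.22, -2.222, 0.0]
force: [-0.8, 0.1, 0.1]
opening: 0.0303
```

carry_out(
  commands=[
    [[0, 0, 0.2, 0], [0, 0, 0, 0], [0, 0, 0, 0]],
  ],
)

```text
t: 8.87
tool_pos: [0.5181, 0.1266, -0.004]
orientation: [-2.22, -2.222, 0.0]
force: [0.0, 0.2, 0.6]
opening: 0.0304
```

carry_out(
  commands=[
    [[0, 0, 0.2, 0], [0, 0, 0, 0], [0, 0, 0, 0]],
  ],
)

```text
t: 9.12
tool_pos: [0.5181, 0.1266, -0.006]
orientation: [-2.22, -2.222, 0.0]
force: [-1.2, -1.1, 0.1]
opening: 0.0302
```

carry_out(
  commands=[
    [[0, 0, 0.2, 0], [0, 0, 0, 0], [0, 0, 0, 0]],
  ],
)

```text
t: 9.37
tool_pos: [0.5181, 0.1266, -0.0081]
orientation: [-2.22, -2.222, 0.0]
force: [1.0, 0.3, -0.3]
opening: 0.0302
```

Run:
```python
from h import *
S=robot.read_camera("side")[:,:,::-1]; T=robot.read_camera("top")[:,:,::-1];s=robot.read_state(); print(s["tool_pos"],s["force"])
show(S,"side",[],(234,150,60,60),12,"g8s")
show(T,"top",[],(160,140,130,130),6,"g8t")
```

```text
[ 0.51826433  0.12659923 -0.00787584] [0.55172327 0.49850062 0.40756919]
```

View pics/g8s.png

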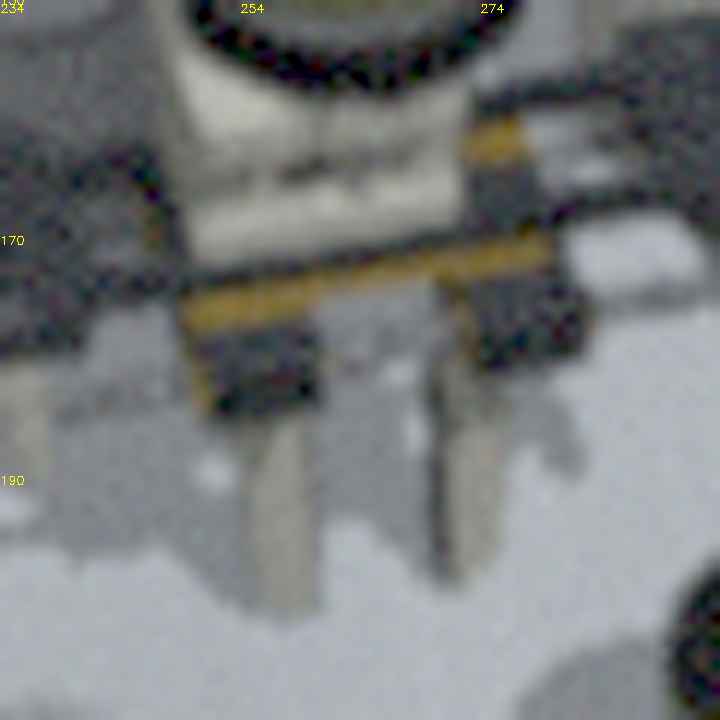

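View pics/g8t.png

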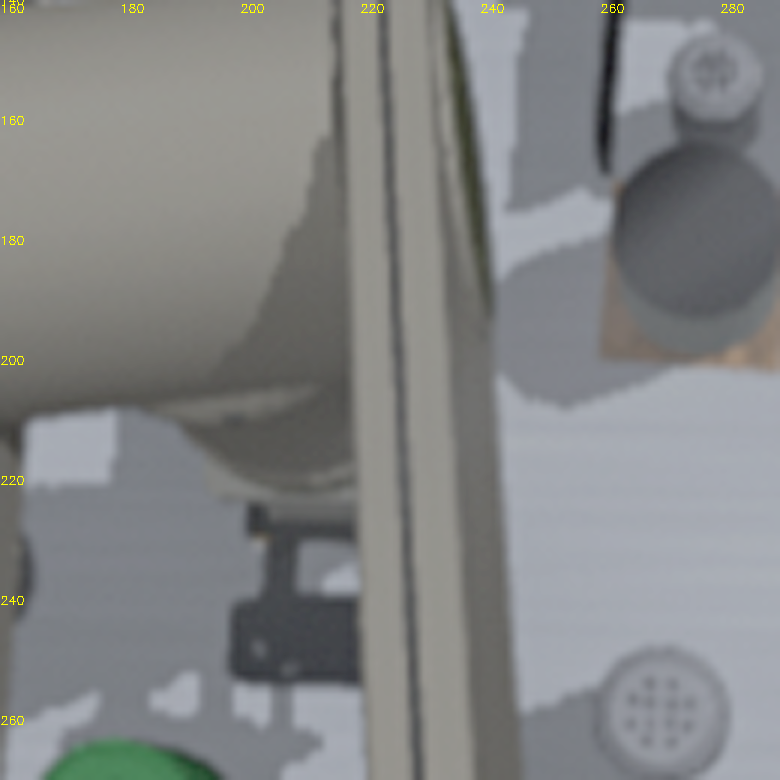

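carry_out(
  commands=[
    [[0, 0, 0.2, 0], [0, 0, 0, 0], [0, 0, 0, 0]],
  ],
)

```text
t: 9.72
tool_pos: [0.5181, 0.1266, -0.01]
orientation: [-2.22, -2.222, 0.0]
force: [1.5, 0.5, 0.5]
opening: 0.0298
```

carry_out(
  commands=[
    [[0, 0, 0.1, 0], [0, 0, 0, 0], [0, 0, 0, 0]],
  ],
)

```text
t: 9.97
tool_pos: [0.5182, 0.1266, -0.011]
orientation: [-2.22, -2.223, 0.0]
force: [0.8, 0.5, 0.3]
opening: 0.03
```

Run:
```python
from h import *
print(w("side",257.7,201,0),w("side",271,198.2,0),w("side",274.5,197.5,0))
```

```text
[0.49612024 0.12319516] [0.53559895 0.12447682] [0.54603115 0.1246726 ]
```

carry_out(
  commands=[
    [[0, 0, 0.1, 0], [0, 0, 0, 0], [0, 0, 0, 0]],
  ],
)

```text
t: 10.22
tool_pos: [0.5182, 0.1266, -0.0119]
orientation: [-2.22, -2.223, 0.0]
force: [-0.2, 0.2, 0.2]
opening: 0.03
```

carry_out(
  commands=[
    [[0, 0, 0.1, 0], [0, 0, 0, 0], [0, 0, 0, 0]],
  ],
)

```text
t: 10.47
tool_pos: [0.5182, 0.1266, -0.013]
orientation: [-2.22, -2.223, 0.0]
force: [-0.1, -0.6, -0.6]
opening: 0.03
```

carry_out(
  commands=[
    [[0, 0, 0.1, 0], [0, 0, 0, 0], [0, 0, 0, 0]],
  ],
)

```text
t: 10.72
tool_pos: [0.5182, 0.1266, -0.0139]
orientation: [-2.22, -2.223, 0.0]
force: [-0.9, 0.6, 0.2]
opening: 0.0303
```

Run:
```python
from h import *
S=robot.read_camera("side")[:,:,::-1]
show(S,"side",[],(234,160,60,60),12,"g9s")
```

```text
(no output)
```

View pics/g9s.png

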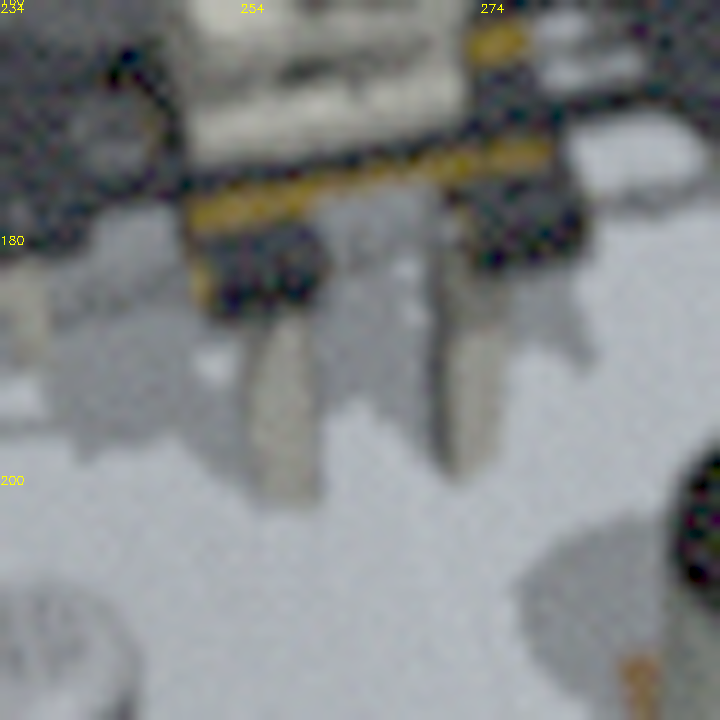

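carry_out(
  commands=[
    [[0, 0, 0.1, 0], [0, 0, 0, 0], [0, 0, 0, 0]],
  ],
)

```text
t: 11.02
tool_pos: [0.5184, 0.1266, -0.0142]
orientation: [2.22, 2.223, 0.0]
force: [-3.5, 0.2, 6.8]
opening: 0.0302
```

carry_out(
  commands=[
    [[0, 0, 0.1, 0], [0, 0, 0, 0], [0, 0, 0, 0]],
  ],
)

```text
t: 11.27
tool_pos: [0.5184, 0.1266, -0.0143]
orientation: [-2.22, -2.223, 0.0]
force: [-9.1, -1.3, 16.6]
opening: 0.0303
```

carry_out(
  commands=[
    [[0, 0, 0.1, 0], [0, 0, 0, 0], [0, 0, 0, 0]],
  ],
)

```text
t: 11.52
tool_pos: [0.5185, 0.1267, -0.0143]
orientation: [-2.22, -2.223, 0.001]
force: [-13.1, -2.7, 27.1]
opening: 0.0301
```

Contact came at reading z = −0.0142, so the fingertips are really at reading + 14 mm. That is 28 mm above nominal, and I'll use the measured value from here on. I'll back off, then estimate the lateral offset from the earlier picture with the corrected height.

carry_out(
  commands=[
    [[0, 0, -0.5, 0], [0, 0, -2, 0], [0, 0, -3, 0], [0, 0, -3, 0], [0, 0, -3, 0], [0, 0, -3, 0], [0, 0, -2, 0], [0, 0, 0, 0]],
  ],
  claw=9.3,
)

```text
t: 12.18
tool_pos: [0.5216, 0.1271, 0.1541]
orientation: [2.216, 2.219, 0.011]
force: [0.7, -0.3, 0.5]
opening: 0.0786
```

Run:
```python
from h import *
# reconstruct: g3t0 composite -> use g1top (no overlay), g1side: crops x6 at (80,180),(180,90)
def ov(name,n,b,k,X,h,dy):
    im=cv2.imread(f"pics/{name}.png"); x,y,z=X
    for sg in(1,-1):
      for xx in(h,h+.0175):
        C=np.array([[x+sg*xx,y+dy-.0075,z+.084],[x+sg*xx,y+dy-.0075,z],[x+sg*xx,y+dy+.0075,z],[x+sg*xx,y+dy+.0075,z+.084]])
        q=((proj(n,C)-[b[0],b[1]]+.5)*k).round().astype(int); cv2.polylines(im,[q],False,(0,0,255),1)
    return im
for dy in(0,.006):
    A=ov("g1top","top",(80,180),6,(.4689,.2970,.0677),.0465,dy)[:,150:500]
    B=ov("g8s","side",(234,150),12,(.5183,.1266,.0063),.015,dy)
    A=cv2.resize(A,(350,600));B=cv2.resize(B,(430,430));B=cv2.copyMakeBorder(B,0,170,0,0,0)
    cv2.imwrite(f"pics/g10_{int(dy*1000)}.png",np.hstack([A,B]))
```

```text
(no output)
```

View pics/g10_0.png

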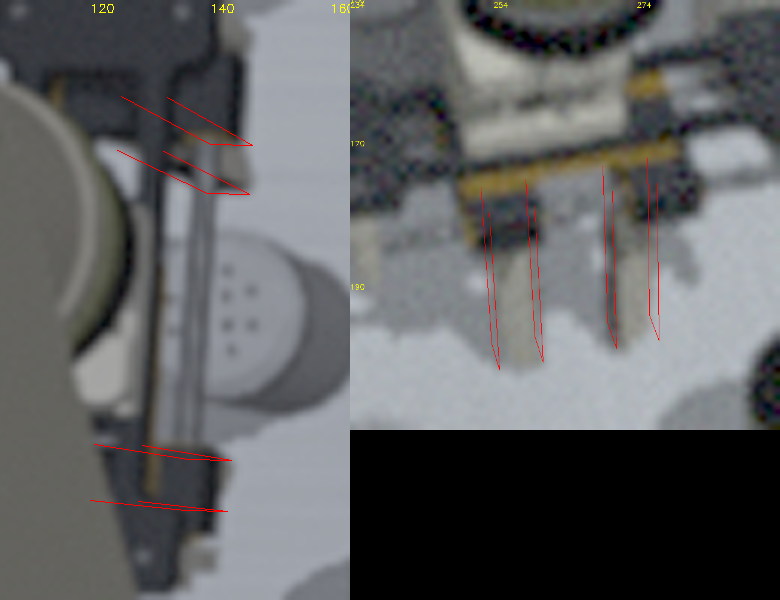

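View pics/g10_6.png

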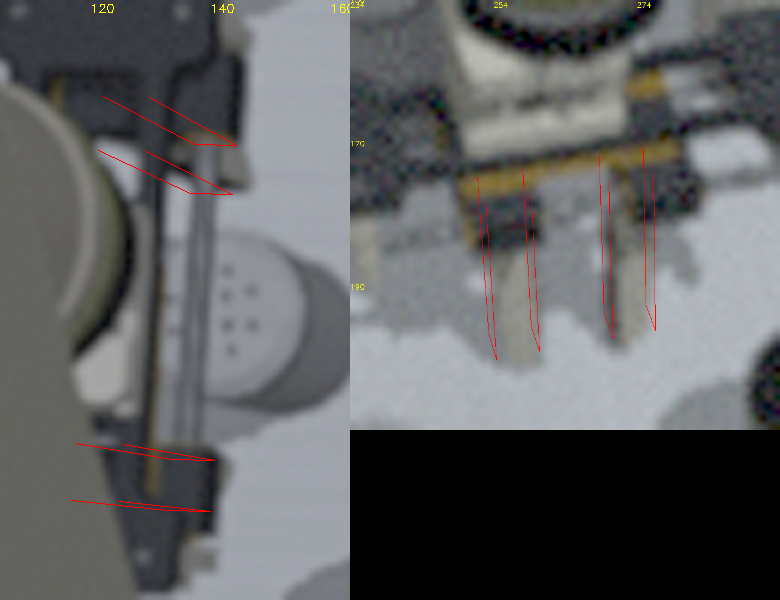

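With the height corrected, the outlines fit laterally to within about 2 mm, so only the z offset matters. Now back to the large shaker.

carry_out(
  commands=[
    [[2.0, -0.6, 0, 0], [2.0, -0.6, 0, 0], [2.0, -0.6, 0, 0], [2.0, -0.6, 0, 0], [2.0, -0.6, 0, 0], [2.0, -0.6, 0, 0], [2.0, -0.6, 0, 0], [2.0, -0.6, 0, 0], [0.55, 0, 0, 0], [0, 0, 0, 0], [0, 0, 0, 0], [0, 0, 0, 0], [0, 0, 0, 0], [0, 0, 0, 0]],
  ],
  claw=9.3,
)

```text
t: 13.35
tool_pos: [0.4705, 0.2912, 0.1481]
orientation: [2.222, 2.221, -0.0]
force: [0.4, -0.1, 0.1]
opening: 0.0933
```

carry_out(
  commands=[
    [[0, 0, 2.5, 0], [0, 0, 2.5, 0], [0, 0, 2.5, 0], [0, 0, 2, 0], [0, 0, 1.5, 0], [0, 0, 1.2, 0], [0, 0, 0, 0], [0, 0, 0, 0], [0, 0, 0, 0], [0, 0, 0, 0]],
  ],
)

```text
t: 14.18
tool_pos: [0.4713, 0.2925, 0.0278]
orientation: [2.22, 2.222, 0.004]
force: [-0.4, 1.2, 0.4]
opening: 0.093
```

Run:
```python
from h import *
S=robot.read_camera("side")[:,:,::-1];T=robot.read_camera("top")[:,:,::-1]; s=robot.read_state(); print(s["tool_pos"],s["force"])
c=[circ(.47,.292,.082,.03),circ(.47,.292,0,.03)]
show(S,"side",c,(190,100,75,85),7,"h1s"); show(T,"top",c,(95,190,85,85),7,"h1t")
```

```text
[0.47106442 0.29250723 0.02749534] [0.70648269 0.38388693 0.35307913]
```

View pics/h1s.png

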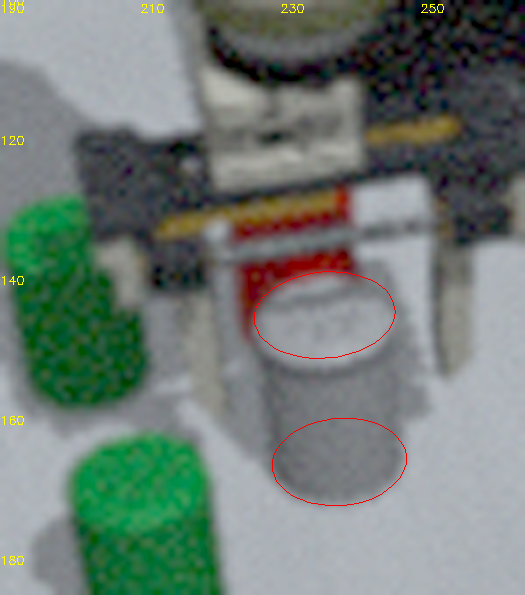

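View pics/h1t.png

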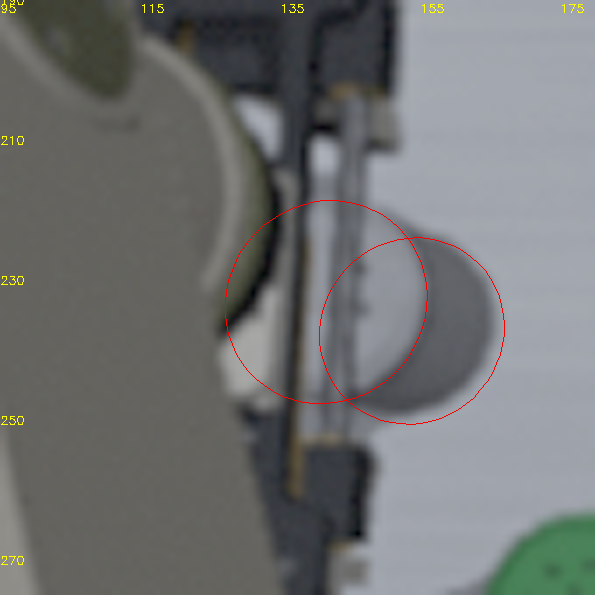

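The fingers straddle the large steel shaker, which fits the outline to about 2 mm. Closing.

carry_out(
  commands=[
    [[0.1, 0, 0, 0], [0, 0, 0, 0], [0, 0, 0, 0], [0, 0, 0, 0], [0, 0, 0, 0], [0, 0, 0, 0], [0, 0, 0, 0], [0, 0, 0, 0], [0, 0, 0, 0], [0, 0, 0, 0]],
  ],
  claw=5,
  grip_force=20,
)

```text
t: 15.12
tool_pos: [0.47, 0.293, 0.0261]
orientation: [-2.22, -2.223, 0.0]
force: [-0.7, -0.4, -0.3]
opening: 0.059
```

carry_out(
  commands=[
    [[0, 0, -0.5, 0], [0, 0, -1, 0], [0, 0, -1.5, 0], [0, 0, -2, 0], [0, 0, -2, 0], [0, 0, -1, 0], [0, 0, 0, 0], [0, 0, 0, 0], [0, 0, 0, 0], [0, 0, 0, 0]],
  ],
)

```text
t: 15.95
tool_pos: [0.469, 0.2925, 0.1044]
orientation: [-2.22, -2.222, 0.004]
force: [0.2, 0.3, -2.5]
opening: 0.0593
```

Run:
```python
from h import *
S=robot.read_camera("side")[:,:,::-1];T=robot.read_camera("top")[:,:,::-1]; s=robot.read_state(); print(s["tool_pos"],s["force"],s["opening"])
x,y,z=s["tool_pos"]; z-=.0261
c=[circ(x,y,z+.082,.03),circ(x,y,z,.03)]
show(S,"side",c,(190,80,85,85),7,"h2s"); show(T,"top",c,(80,180,100,95),6,"h2t")
```

```text
[0.46925271 0.29259144 0.10469936] [-0.45217984 -0.04032884 -3.24995035] 0.05933044013958875
```

View pics/h2s.png

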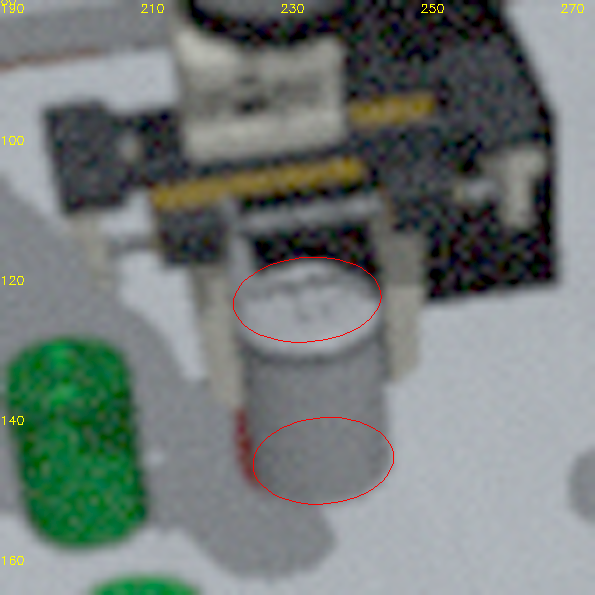

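View pics/h2t.png

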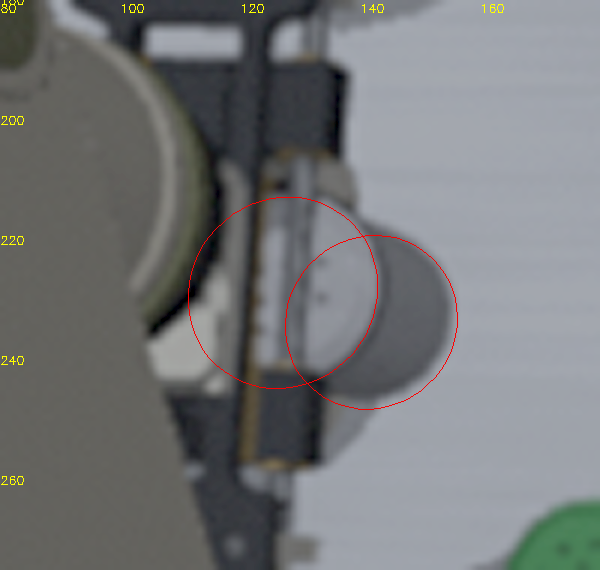

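It's held upright with about 3 N of load. I'll lift it clear and carry it to above the large coaster at (0.4345, −0.097).

carry_out(
  commands=[
    [[0, 0, -2, 0], [0, 0, -2, 0], [0, 0, -2, 0], [-1.5, 0, 0, 0], [-2.5, -0.3, 0, 0], [-2.5, -0.3, 0, 0], [-2.5, -0.3, 0, 0], [-2.5, -0.3, 0, 0], [-2.5, -0.3, 0, 0], [-2.5, -0.3, 0, 0], [-2.5, -0.3, 0, 0], [-2.5, -0.3, 0, 0], [-2.5, -0.3, 0, 0], [-2.5, -0.3, 0, 0], [-2.5, -0.3, 0, 0], [-2.5, -0.2, 0, 0], [-2.5, 0, 0, 0], [-2.5, 0, 0, 0], [-1.6, 0, 0, 0], [-1, 0, 0, 0]],
  ],
)

```text
t: 17.72
tool_pos: [0.4344, -0.1, 0.1648]
orientation: [-2.222, -2.22, 0.002]
force: [-0.1, -0.1, -3.1]
opening: 0.0591
```

carry_out(
  commands=[
    [[0, 0, 0, 0], [0, 0, 0, 0], [0, 0, 0, 0], [0, 0, 0, 0], [0, 0, 0, 0]],
  ],
)

```text
t: 18.13
tool_pos: [0.4355, -0.0971, 0.166]
orientation: [-2.219, -2.224, -0.0]
force: [-0.7, -0.1, -2.8]
opening: 0.0594
```

carry_out(
  commands=[
    [[0, 0, 2.5, 0], [0, 0, 2.5, 0], [0, 0, 2.5, 0], [0, 0, 2, 0], [0, 0, 1.5, 0], [0, 0, 1, 0], [0, 0, 0, 0], [0, 0, 0, 0], [0, 0, 0, 0], [0, 0, 0, 0]],
  ],
)

```text
t: 18.97
tool_pos: [0.4367, -0.0983, 0.0476]
orientation: [2.219, 2.221, 0.002]
force: [-0.1, -0.1, -2.9]
opening: 0.0595
```

Run:
```python
from h import *
S=robot.read_camera("side")[:,:,::-1];T=robot.read_camera("top")[:,:,::-1]; s=robot.read_state(); print(s["tool_pos"],s["force"],s["opening"])
x,y,z=s["tool_pos"]; z-=.0261
c=[circ(x,y,z+.082,.03),circ(x,y,z,.03),circ(.4349,-.0965,.01,.047)]
show(S,"side",c,(205,210,90,90),7,"h3s"); show(T,"top",c,(280,200,100,100),6,"h3t")
```

```text
[ 0.43644428 -0.09828939  0.04732594] [ 0.29948335  0.01875364 -2.20531187] 0.05938890905065319
```

View pics/h3s.png

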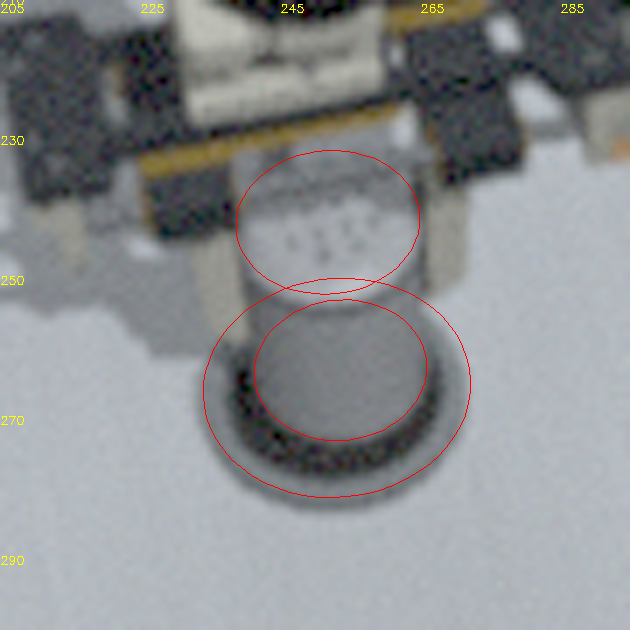

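View pics/h3t.png

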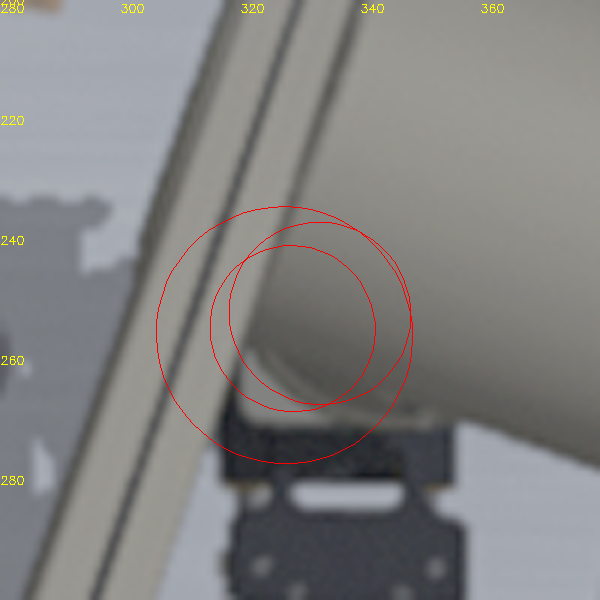

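The shaker sits concentric over the black floor to within about 2 mm. Lowering it.

carry_out(
  commands=[
    [[0.1, -0.1, 0.5, 0], [0, 0, 0.5, 0], [0, 0, 0.3, 0], [0, 0, 0.2, 0], [0, 0, 0, 0], [0, 0, 0, 0], [0, 0, 0, 0], [0, 0, 0, 0]],
  ],
)

```text
t: 19.73
tool_pos: [0.4347, -0.0971, 0.0313]
orientation: [2.22, 2.222, 0.0]
force: [-0.3, 0.4, -2.2]
opening: 0.0593
```

carry_out(
  commands=[
    [[0, 0, 0.1, 0], [0, 0, 0, 0], [0, 0, 0, 0]],
  ],
)

```text
t: 19.98
tool_pos: [0.4345, -0.097, 0.0302]
orientation: [2.22, 2.223, 0.0]
force: [-0.3, 0.4, -2.4]
opening: 0.0593
```

carry_out(
  commands=[
    [[0, 0, 0.1, 0], [0, 0, 0, 0], [0, 0, 0, 0]],
  ],
)

```text
t: 20.23
tool_pos: [0.4345, -0.097, 0.0291]
orientation: [-2.22, -2.223, 0.0]
force: [0.0, 0.4, -1.9]
opening: 0.0591
```

carry_out(
  commands=[
    [[0, 0, 0.05, 0], [0, 0, 0, 0], [0, 0, 0, 0]],
  ],
)

```text
t: 20.48
tool_pos: [0.4346, -0.097, 0.0291]
orientation: [2.22, 2.223, -0.0]
force: [-3.3, 1.3, 5.8]
opening: 0.0595
```

It's seated on the floor at reading 0.029, as predicted. Release and rise, then move over to the medium shaker at (0.422, 0.025).

carry_out(
  commands=[
    [[0, 0, 0, 0], [0, 0, 0, 0], [0, 0, 0, 0], [0, 0, 0, 0], [0, 0, -1, 0], [0, 0, -2.5, 0], [0, 0, -3, 0], [0, 0, -3, 0], [0, 0, -2.5, 0], [2.0, -0.2, 0, 0], [2.0, -0.2, 0, 0], [2.0, -0.2, 0, 0], [2.0, -0.2, 0, 0], [2.0, -0.2, 0, 0], [2.2, -0.2, 0, 0], [0, 0, 0, 0], [0, 0, 0, 0], [0, 0, 0, 0], [0, 0, 0, 0]],
  ],
  claw=8.4,
)

```text
t: 22.07
tool_pos: [0.4225, 0.0242, 0.1489]
orientation: [2.221, 2.222, -0.0]
force: [-0.1, 0.7, -0.3]
opening: 0.0836
```

Run:
```python
from h import *
S=robot.read_camera("side")[:,:,::-1]; s=robot.read_state(); print(s["tool_pos"],s["force"],s["opening"])
c=[circ(.4225,.0253,.072,.023),circ(.4225,.0253,0,.023)]
show(S,"side",c,(190,180,110,110),6,"h4s")
```

```text
[0.42254506 0.02419898 0.14886158] [-0.37847007 -0.69337503  0.13288488] 0.0839098818164408
```

View pics/h4s.png

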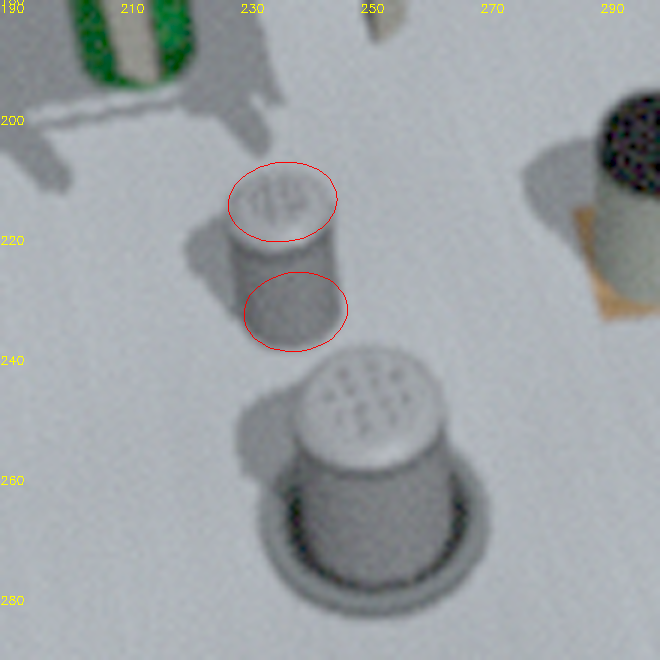

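The large shaker stands inside its coaster at side pixel (250,265). The medium one is straddled correctly, so I go down and grip.

carry_out(
  commands=[
    [[0, 0, 2.5, 0], [0, 0, 2.5, 0], [0, 0, 2.5, 0], [0, 0, 2.3, 0], [0, 0, 1.8, 0], [0, 0, 1.2, 0], [0, 0, 0, 0], [0, 0, 0, 0], [0, 0, 0, 0], [0, 0, 0, 0], [0, 0, 0, 0]],
  ],
)

```text
t: 23.03
tool_pos: [0.4235, 0.0248, 0.0219]
orientation: [2.219, 2.221, 0.002]
force: [0.3, -0.8, 0.1]
opening: 0.0841
```

carry_out(
  commands=[
    [[0, 0, 0, 0], [0, 0, 0, 0], [0, 0, 0, 0], [0, 0, 0, 0], [0, 0, 0, 0], [0, 0, 0, 0], [0, 0, 0, 0], [0, 0, 0, 0], [0, 0, 0, 0], [0, 0, 0, 0]],
  ],
  claw=3.5,
)

```text
t: 23.87
tool_pos: [0.4223, 0.025, 0.0206]
orientation: [-2.22, -2.223, 0.0]
force: [-0.4, 0.6, 0.8]
opening: 0.0455
```

carry_out(
  commands=[
    [[0, 0, -1, 0], [0, 0, -2.5, 0], [0, 0, -2.5, 0], [0, 0, -2.5, 0], [0, 0, -2.5, 0], [0, 0, -2, 0], [-1.5, 0.2, 0, 0], [-2.5, 0.2, 0, 0], [-2.5, 0.2, 0, 0], [-2.5, 0.2, 0, 0], [-2.5, 0.2, 0, 0], [-2.5, 0.2, 0, 0], [-2.5, 0.2, 0, 0], [-2.5, 0.2, 0, 0], [-2.5, 0.2, 0, 0], [-2.5, 0.2, 0, 0], [-2.5, 0.2, 0, 0], [-2.5, 0, 0, 0], [-2.5, 0, 0, 0], [-2, 0, 0, 0]],
  ],
)

```text
t: 25.53
tool_pos: [0.4445, -0.3118, 0.1512]
orientation: [2.221, 2.222, -0.0]
force: [0.1, 1.2, -0.7]
opening: 0.0454
```

carry_out(
  commands=[
    [[-0.5, 0, 0, 0], [0, 0, 0, 0], [0, 0, 0, 0], [0, 0, 0, 0], [0, 0, 0, 0], [0, 0, 0, 0]],
  ],
)

```text
t: 26.03
tool_pos: [0.4449, -0.314, 0.1508]
orientation: [-2.219, -2.224, -0.0]
force: [-0.7, -0.2, -1.7]
opening: 0.045
```

carry_out(
  commands=[
    [[0.3, 0, 2.5, 0], [0, 0, 2.5, 0], [0, 0, 2.5, 0], [0, 0, 1.8, 0], [0, 0, 1.2, 0], [0, 0, 0.5, 0], [0, 0, 0, 0], [0, 0, 0, 0], [0, 0, 0, 0], [0, 0, 0, 0], [0, 0, 0, 0]],
  ],
)

```text
t: 26.95
tool_pos: [0.4454, -0.3126, 0.0419]
orientation: [2.219, 2.221, 0.0]
force: [-0.1, -0.6, -0.9]
opening: 0.0456
```

Run:
```python
from h import *
S=robot.read_camera("side")[:,:,::-1]; s=robot.read_state(); print(s["tool_pos"],s["force"],s["opening"])
x,y,z=s["tool_pos"]; z-=.0206
c=[circ(x,y,z,.023),circ(.4445,-.310,.01,.038)]
show(S,"side",c,(230,290,90,90),7,"h5s")
```

```text
[ 0.44526982 -0.31249445  0.04162824] [ 0.3480921  -0.24136612 -0.74506283] 0.04533744650706161
```

View pics/h5s.png

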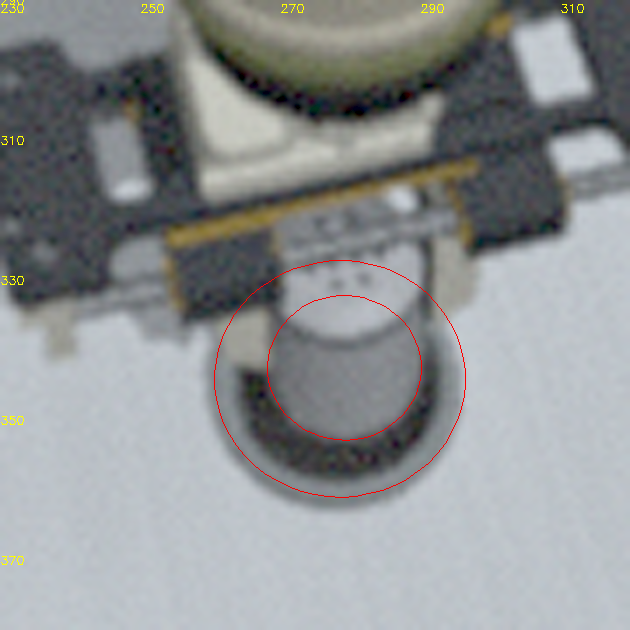

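carry_out(
  commands=[
    [[0.1, -0.1, 0.5, 0], [0, 0, 0.5, 0], [0, 0, 0.3, 0], [0, 0, 0.2, 0], [0, 0, 0.1, 0], [0, 0, 0, 0], [0, 0, 0, 0], [0, 0, 0, 0], [0, 0, 0, 0]],
  ],
)

```text
t: 27.75
tool_pos: [0.4439, -0.3111, 0.0249]
orientation: [2.22, 2.222, 0.0]
force: [0.7, 0.5, -1.9]
opening: 0.0453
```

carry_out(
  commands=[
    [[0, 0, 0.1, 0], [0, 0, 0, 0], [0, 0, 0, 0]],
  ],
)

```text
t: 28.0
tool_pos: [0.4437, -0.311, 0.0237]
orientation: [2.22, 2.223, 0.0]
force: [-0.5, 0.6, -1.7]
opening: 0.0455
```

carry_out(
  commands=[
    [[0, 0, 0.05, 0], [0, 0, 0, 0], [0, 0, 0, 0]],
  ],
)

```text
t: 28.25
tool_pos: [0.4438, -0.3111, 0.0236]
orientation: [2.22, 2.223, -0.0]
force: [-2.6, 1.5, 5.5]
opening: 0.0453
```

carry_out(
  commands=[
    [[0, 0, 0, 0], [0, 0, 0, 0], [0, 0, 0, 0], [0, 0, 0, 0], [0, 0, -1, 0], [0, 0, -2.5, 0], [0, 0, -3, 0], [0, 0, -3, 0], [0, 0, -3, 0], [0, 0, -1.5, 0], [3, 1.4, 0, 0], [3.3, 1.4, 0, 0], [3.3, 1.4, 0, 0], [3.3, 1.4, 0, 0], [3.3, 1.4, 0, 0], [3.3, 1.5, 0, 0], [3.3, 1.5, 0, 0], [3.3, 1.5, 0, 0], [3.3, 1.5, 0, 0], [3, 1.5, 0, 0]],
  ],
  claw=7.4,
)

```text
t: 29.92
tool_pos: [0.589, 0.0153, 0.1641]
orientation: [2.219, 2.223, 0.001]
force: [0.2, -0.7, 0.5]
opening: 0.0739
```

carry_out(
  commands=[
    [[0, 0, 0, -7], [0, 0, 0, -7], [0, 0, 0, -7], [0, 0, 0, -7], [0, 0, 0, -7], [0, 0, 0, -7], [0, 0, 0, -7], [0, 0, 0, -7], [0, 0, 0, -7], [0, 0, 0, -7], [0, 0, 0, -7], [0, 0, 0, -7], [0, 0, 0, -3], [0, 0, 0, 0], [0, 0, 0, 0], [0, 0, 0, 0], [0, 0, 0, 0]],
  ],
  claw=9.3,
)

```text
t: 31.33
tool_pos: [0.5884, 0.0132, 0.1634]
orientation: [0.083, 3.14, -0.0]
force: [-0.2, 0.6, 0.0]
opening: 0.0926
```

Run:
```python
from h import *
from scipy.spatial.transform import Rotation as Ro
S=robot.read_camera("side")[:,:,::-1]; s=robot.read_state(); print(s["tool_pos"],s["force"],s["opening"],s["t"])
R=Ro.from_rotvec(s["orientation"]).as_matrix(); print(R.round(3), np.degrees(np.arctan2(R[1,1],R[0,1])))
show(S,"side",[],(220,190,150,180),4,"h6s")
o=np.array([.5890,.0172]); print("to tin, tool cm:",(R[:2,:2].T@(o-s["tool_pos"][:2])*100).round(2))
```

```text
[0.58840159 0.01317495 0.16328544] [-0.19242498 -0.02896072  0.44890921] 0.09317525768096702 31.3833
[[-0.999  0.052  0.   ]
 [ 0.052  0.999 -0.   ]
 [-0.    -0.    -1.   ]] 86.9907161851768
to tin, tool cm: [-0.04  0.41]
```

View pics/h6s.png

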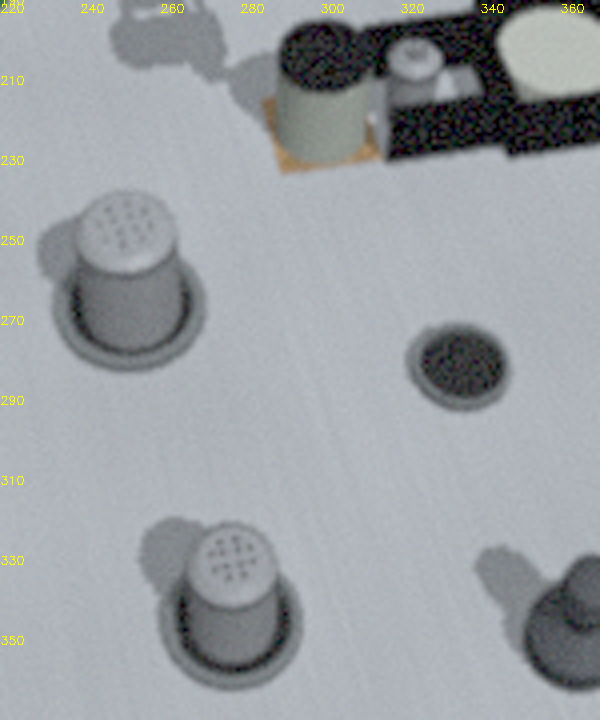

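Both are seated properly. Next, down over the tin with the jaws across the bay, so the fingers stay beside it.

carry_out(
  commands=[
    [[0, 0.4, 2.5, 0], [0, 0, 2.5, 0], [0, 0, 2.5, 0], [0, 0, 2.3, 0], [0, 0, 2, 0], [0, 0, 1.4, 0], [0, 0, 1, 0], [0, 0, 0, 0], [0, 0, 0, 0], [0, 0, 0, 0], [0, 0, 0, 0], [0, 0, 0, 0]],
  ],
)

```text
t: 32.38
tool_pos: [0.5897, 0.0171, 0.0226]
orientation: [0.081, 3.138, -0.0]
force: [1.0, 0.6, 0.4]
opening: 0.0932
```

Run:
```python
from h import *
S=robot.read_camera("side")[:,:,::-1]; s=robot.read_state(); print(s["tool_pos"],s["force"],s["opening"],s["t"])
show(S,"side",[],(260,150,120,110),6,"h7s")
```

```text
[0.58947674 0.01712908 0.02232471] [0.14892405 0.13541567 0.03464703] 0.09334833289920565 32.4333
```

View pics/h7s.png

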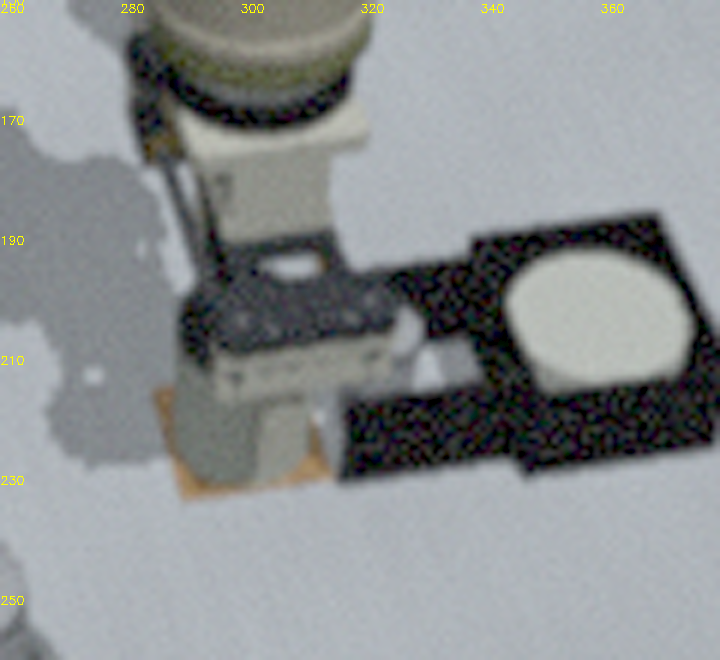

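carry_out(
  commands=[
    [[0, 0, 0, 0], [0, 0, 0, 0], [0, 0, 0, 0], [0, 0, 0, 0], [0, 0, 0, 0], [0, 0, 0, 0], [0, 0, 0, 0], [0, 0, 0, 0], [0, 0, 0, 0], [0, 0, 0, 0]],
  ],
  claw=5,
  grip_force=30,
)

```text
t: 33.27
tool_pos: [0.5886, 0.0171, 0.0211]
orientation: [0.081, 3.141, -0.0]
force: [-0.6, -1.0, 0.4]
opening: 0.0619
```

carry_out(
  commands=[
    [[0, 0, -0.5, 0], [0, 0, -1, 0], [0, 0, -1.5, 0], [0, 0, -2, 0], [0, 0, -1, 0], [0, 0, 0, 0], [0, 0, 0, 0], [0, 0, 0, 0], [0, 0, 0, 0]],
  ],
)

```text
t: 34.02
tool_pos: [0.5875, 0.0172, 0.0796]
orientation: [-0.081, -3.138, -0.0]
force: [-0.4, 0.2, -3.8]
opening: 0.0619
```

Run:
```python
from h import *
S=robot.read_camera("side")[:,:,::-1]; T=robot.read_camera("top")[:,:,::-1];s=robot.read_state(); print(s["tool_pos"],s["force"],s["opening"],s["t"])
x,y,z=s["tool_pos"]; z-=.0213
c=[circ(x,y,z+.078,.031),circ(x,y,z,.031)]
show(S,"side",c,(260,150,120,110),6,"h8s"); show(T,"top",c,(230,110,100,110),6,"h8t")
```

```text
[0.58764245 0.01722869 0.07975983] [-1.1007365   0.31335477 -4.18845682] 0.06167727385669141 34.1167
```

View pics/h8s.png

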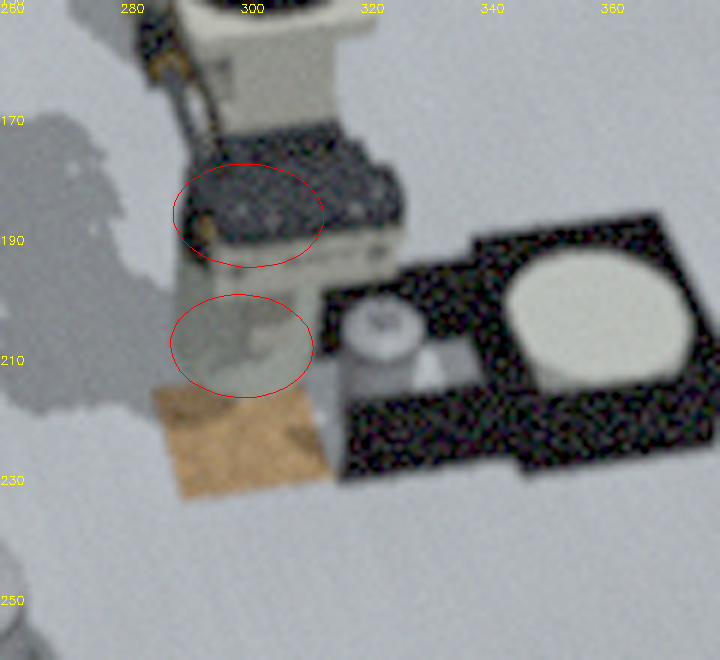

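View pics/h8t.png

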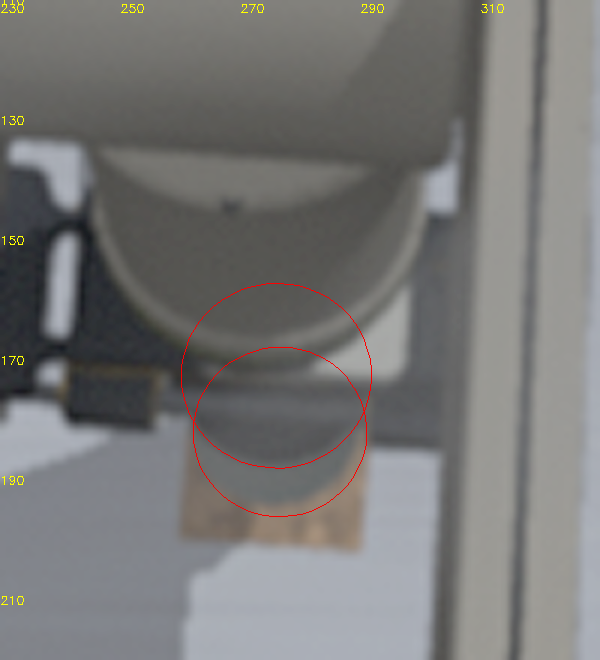

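The tin is held upright and the bay shaker is undisturbed. I'll set the tin down in the open about 10 cm in front.

carry_out(
  commands=[
    [[1, 0.3, 0, 0], [1.5, 0.4, 0, 0], [2, 0.4, 0, 0], [2, 0.4, 0, 0], [2, 0.4, 0, 0], [1.2, 0.3, 0, 0], [0.5, 0.2, 0, 0], [0, 0, 1.5, 0], [0, 0, 1.5, 0], [0, 0, 1.2, 0], [0, 0, 0.9, 0], [0, 0, 0.5, 0], [0, 0, 0, 0], [0, 0, 0, 0], [0, 0, 0, 0], [0, 0, 0, 0], [0, 0, 0, 0]],
  ],
)

```text
t: 35.53
tool_pos: [0.4886, 0.0463, 0.0259]
orientation: [0.081, 3.139, -0.0]
force: [-0.3, -0.5, -3.5]
opening: 0.0619
```

carry_out(
  commands=[
    [[0, 0, 0.2, 0], [0, 0, 0.1, 0], [0, 0, 0, 0], [0, 0, 0, 0]],
  ],
)

```text
t: 35.87
tool_pos: [0.4878, 0.0464, 0.022]
orientation: [-0.081, -3.14, 0.0]
force: [0.6, -0.3, -3.9]
opening: 0.0618
```

carry_out(
  commands=[
    [[0, 0, 0.1, 0], [0, 0, 0, 0], [0, 0, 0, 0]],
  ],
)

```text
t: 36.12
tool_pos: [0.488, 0.0464, 0.0211]
orientation: [0.081, 3.141, 0.0]
force: [-0.4, -0.1, -4.1]
opening: 0.0617
```

carry_out(
  commands=[
    [[0, 0, 0.1, 0], [0, 0, 0, 0], [0, 0, 0, 0]],
  ],
)

```text
t: 36.37
tool_pos: [0.4881, 0.0464, 0.0211]
orientation: [0.08, 3.141, -0.0]
force: [-4.7, -0.0, 5.3]
opening: 0.0619
```

carry_out(
  commands=[
    [[0, 0, 0.05, 0], [0, 0, 0, 0], [0, 0, 0, 0]],
  ],
)

```text
t: 36.62
tool_pos: [0.4882, 0.0464, 0.0211]
orientation: [0.08, 3.141, -0.0]
force: [-8.3, -0.6, 11.7]
opening: 0.0613
```

carry_out(
  commands=[
    [[0, 0, 0, 0], [0, 0, 0, 0], [0, 0, 0, 0], [0, 0, 0, 0], [0, 0, 0, 0], [0, 0, -1, 0], [0, 0, -2.5, 0], [0, 0, -3, 0], [0, 0, -3, 0], [0, 0, -2.5, 0], [-2, -0.3, 0, 0], [-2.5, -0.4, 0, 0], [-2.5, -0.4, 0, 0], [-2.5, -0.4, 0, 0], [-2.5, -0.4, 0, 0], [-2.5, -0.4, 0, 0], [-2, -0.2, 0, 0]],
  ],
  claw=9.0,
)

```text
t: 38.03
tool_pos: [0.653, 0.0123, 0.1402]
orientation: [0.081, 3.14, -0.0]
force: [0.9, -0.4, 0.1]
opening: 0.0901
```

carry_out(
  commands=[
    [[0, 0, 0, 7], [0, 0, 0, 7], [0, 0, 0, 7], [0, 0, 0, 7], [0, 0, 0, 7], [0, 0, 0, 7], [0, 0, 0, 7], [0, 0, 0, 7], [0, 0, 0, 7], [0, 0, 0, 7], [0, 0, 0, 7], [0, 0, 0, 7], [0, 0, 0, 6], [0, 0, 0, 0], [0, 0, 0, 0], [0, 0, 0, 0], [0, 0, 0, 0], [0, 0, 0, 0]],
  ],
  claw=5.6,
)

```text
t: 39.53
tool_pos: [0.6514, 0.013, 0.1397]
orientation: [-2.276, -2.166, 0.0]
force: [0.6, -0.5, 0.2]
opening: 0.0562
```

Run:
```python
from h import *
from scipy.spatial.transform import Rotation as Ro
S=robot.read_camera("side")[:,:,::-1]; T=robot.read_camera("top")[:,:,::-1];s=robot.read_state(); print(s["tool_pos"],s["force"],s["opening"],s["t"])
R=Ro.from_rotvec(s["orientation"]).as_matrix(); print(np.degrees(np.arctan2(R[1,1],R[0,1])))
for o in((.6515,.0132),): print((R[:2,:2].T@(np.array(o)-s["tool_pos"][:2])*100).round(2))
c=[circ(.6515,.0132,.062,.017),circ(.6515,.0132,0,.017),orgrect((.59,.0168),-.052,[(-.035,-.035),(-.035,.035),(.035,.035),(.035,-.035),(-.035,-.035)],0),circ(.4881,.0464,0,.031)]
show(S,"side",c,(260,160,120,90),6,"h9s"); show(T,"top",c,(220,120,120,100),6,"h9t")
```

```text
[0.65144759 0.01294815 0.13965765] [-0.02026127  0.37977077  0.02521722] 0.05607064220590157 39.6333
-2.8863318262761513
[0.03 0.  ]
```

View pics/h9s.png

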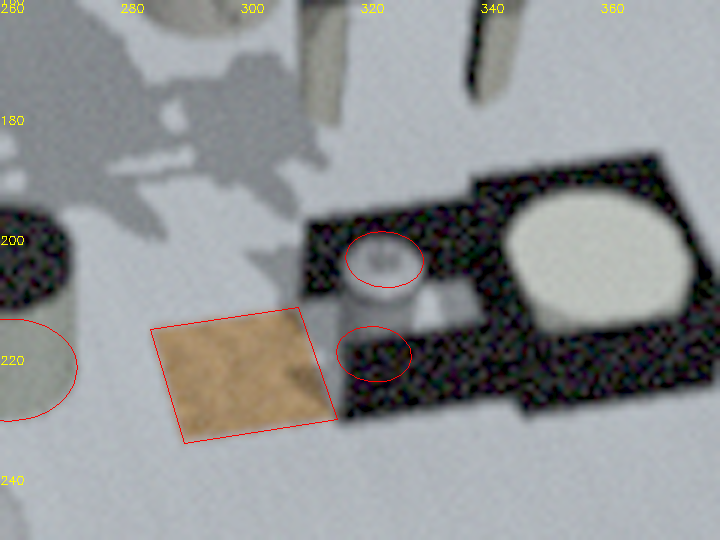

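View pics/h9t.png

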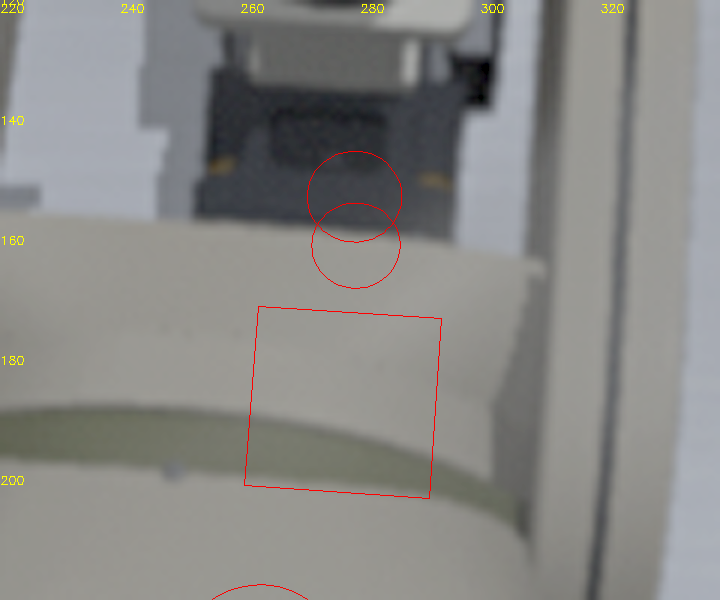

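The fingers line up on the bay axis. The rear finger has about 10 mm to the back wall and about 11 mm to the shaker. Going down carefully.

carry_out(
  commands=[
    [[0, 0, 2, 0], [0, 0, 2, 0], [0, 0, 2, 0], [0, 0, 2, 0], [0, 0, 1.5, 0], [0, 0, 0, 0], [0, 0, 0, 0], [0, 0, 0, 0]],
  ],
)

```text
t: 40.3
tool_pos: [0.6522, 0.0129, 0.0459]
orientation: [2.277, 2.163, 0.001]
force: [-0.2, -0.6, -0.1]
opening: 0.056
```

carry_out(
  commands=[
    [[0, 0, 1, 0], [0, 0, 1, 0], [0, 0, 0.8, 0], [0, 0, 0.6, 0], [0, 0, 0, 0], [0, 0, 0, 0], [0, 0, 0, 0], [0, 0, 0, 0]],
  ],
)

```text
t: 40.97
tool_pos: [0.6519, 0.0129, 0.0112]
orientation: [2.277, 2.163, 0.001]
force: [1.1, 0.4, -0.0]
opening: 0.0558
```

Run:
```python
from h import *
S=robot.read_camera("side")[:,:,::-1]; s=robot.read_state(); print(s["tool_pos"],s["force"],s["opening"],s["t"])
show(S,"side",[],(270,150,120,90),6,"h10s")
```

```text
[0.65196724 0.01289967 0.01128145] [-0.3477759   0.36996809 -1.05185949] 0.0555754786436144 41.0167
```

View pics/h10s.png

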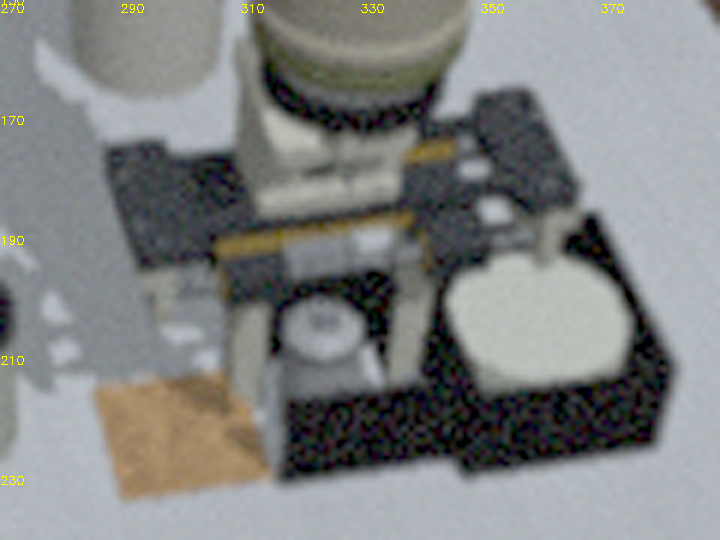

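carry_out(
  commands=[
    [[0, 0, 0, 0], [0, 0, 0, 0], [0, 0, 0, 0], [0, 0, 0, 0], [0, 0, 0, 0], [0, 0, 0, 0], [0, 0, 0, 0], [0, 0, 0, 0]],
  ],
  claw=2.5,
  grip_force=15,
)

```text
t: 41.68
tool_pos: [0.6515, 0.0129, 0.0108]
orientation: [2.278, 2.164, 0.0]
force: [-0.7, 0.3, 1.5]
opening: 0.0335
```

carry_out(
  commands=[
    [[0, 0, -0.5, 0], [0, 0, -1, 0], [0, 0, -1.5, 0], [0, 0, -2, 0], [0, 0, -2, 0], [0, 0, -2, 0], [0, 0, -2, 0], [0, 0, -1, 0], [0, 0, 0, 0], [0, 0, 0, 0], [0, 0, 0, 0], [0, 0, 0, 0]],
  ],
)

```text
t: 42.68
tool_pos: [0.6503, 0.013, 0.1287]
orientation: [-2.276, -2.162, 0.003]
force: [0.6, 0.4, -2.2]
opening: 0.0333
```

Run:
```python
from h import *
S=robot.read_camera("side")[:,:,::-1]; s=robot.read_state(); print(s["tool_pos"],s["force"],s["opening"],s["t"])
show(S,"side",[],(270,130,120,110),6,"h11s")
```

```text
[0.6503485  0.01300605 0.12873345] [ 0.51412086  0.09932875 -1.34570906] 0.03328963874594876 42.7333
```

View pics/h11s.png

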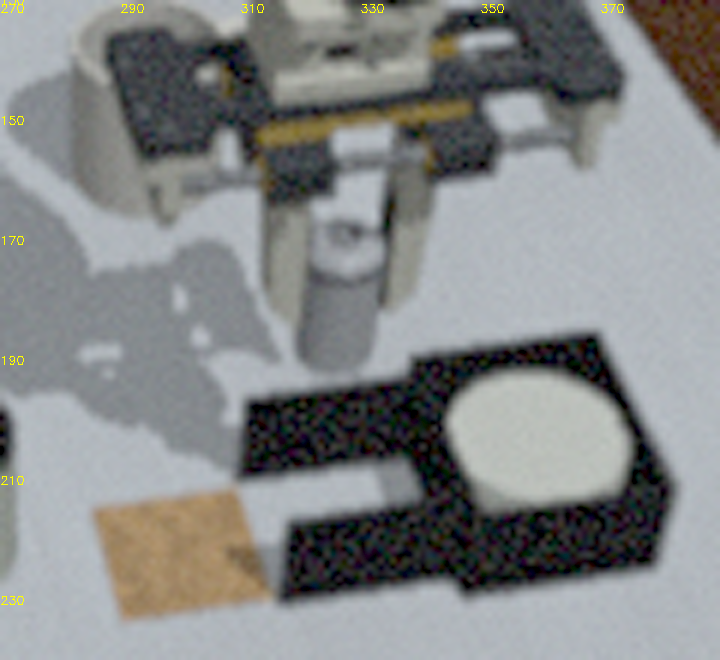

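carry_out(
  commands=[
    [[-1.5, -0.2, 0, 0], [-2.3, -0.3, 0, 0], [-2.3, -0.3, 0, 0], [-2.3, -0.3, 0, 0], [-2.3, -0.3, 0, 0], [-2.3, -0.3, 0, 0], [-2.3, -0.3, 0, 0], [-2.3, -0.3, 0, 0], [-1.7, 0, 0, 0], [-1, 0, 0, 0], [0, 0, 0, 0], [0, 0, 0, 0], [0, 0, 0, 0], [0, 0, 0, 0], [0, 0, 0, 0], [0, 0, 0, 0]],
  ],
)

```text
t: 44.07
tool_pos: [0.6183, -0.1877, 0.1307]
orientation: [2.276, 2.165, 0.0]
force: [1.0, 0.8, -1.4]
opening: 0.0331
```

carry_out(
  commands=[
    [[0, 0, 2.5, 0], [0, 0, 2.5, 0], [0, 0, 2, 0], [0, 0, 1.5, 0], [0, 0, 0.8, 0], [0, 0, 0, 0], [0, 0, 0, 0], [0, 0, 0, 0], [0, 0, 0, 0], [0, 0, 0, 0]],
  ],
)

```text
t: 44.9
tool_pos: [0.6191, -0.189, 0.0392]
orientation: [2.276, 2.162, 0.002]
force: [-0.5, -0.0, 0.4]
opening: 0.0332
```

Run:
```python
from h import *
S=robot.read_camera("side")[:,:,::-1]; s=robot.read_state(); print(s["tool_pos"],s["force"],s["opening"],s["t"])
x,y,z=s["tool_pos"]; z-=.0108
c=[circ(x,y,z,.017),circ(.6175,-.189,.01,.030),circ(.6175,-.189,.003,.026)]
show(S,"side",c,(295,230,80,80),8,"h12s")
```

```text
[ 0.61887594 -0.18892963  0.03891301] [ 0.07237215 -0.42825722 -1.28126629] 0.03377606601129108 44.95
```

View pics/h12s.png

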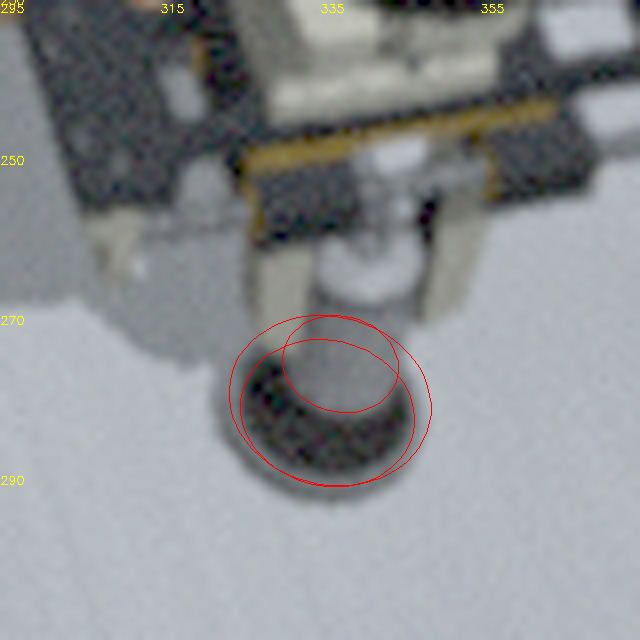

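Relative to the coaster in the same picture, the shaker sits about 4 mm too far in +x and 3 mm in −y. I'll nudge it and recheck lower down.

carry_out(
  commands=[
    [[0.3, -0.35, 0.4, 0], [0, 0, 0.4, 0], [0, 0, 0, 0], [0, 0, 0, 0], [0, 0, 0, 0], [0, 0, 0, 0], [0, 0, 0, 0]],
  ],
)

```text
t: 45.53
tool_pos: [0.6149, -0.1855, 0.0298]
orientation: [2.278, 2.163, 0.0]
force: [-0.6, 1.1, -0.7]
opening: 0.0332
```

Run:
```python
from h import *
S=robot.read_camera("side")[:,:,::-1]; s=robot.read_state(); print(s["tool_pos"],s["force"],s["opening"],s["t"])
x,y,z=s["tool_pos"]; z-=.0108
c=[circ(x,y,z,.017),circ(.6175,-.189,.0,.030)]
show(S,"side",c,(305,240,60,60),10,"h13s")
```

```text
[ 0.61488354 -0.18553475  0.02979109] [ 0.86547506  0.4315604  -1.75101634] 0.03323047322288786 45.5833
```

View pics/h13s.png

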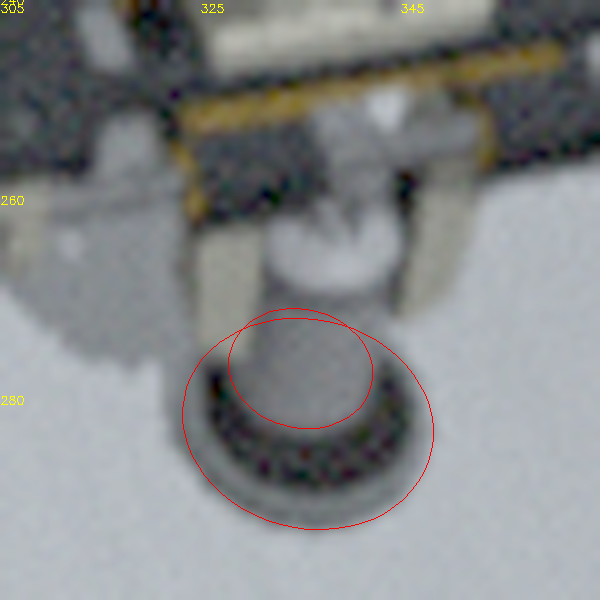

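Now it's concentric in x. Lowering with a slight −y correction.

carry_out(
  commands=[
    [[-0.15, 0.1, 0.5, 0], [0, 0, 0.5, 0], [0, 0, 0.3, 0], [0, 0, 0.1, 0], [0, 0, 0, 0], [0, 0, 0, 0], [0, 0, 0, 0], [0, 0, 0, 0]],
  ],
)

```text
t: 46.25
tool_pos: [0.6159, -0.1871, 0.0159]
orientation: [2.277, 2.163, 0.0]
force: [-0.0, -0.3, 0.4]
opening: 0.0332
```

carry_out(
  commands=[
    [[0, 0, 0.1, 0], [0, 0, 0, 0], [0, 0, 0, 0]],
  ],
)

```text
t: 46.5
tool_pos: [0.6156, -0.187, 0.0146]
orientation: [-2.278, -2.164, 0.0]
force: [-0.2, 0.8, -0.9]
opening: 0.0333
```

Run:
```python
from h import *
S=robot.read_camera("side")[:,:,::-1]; s=robot.read_state(); print(s["tool_pos"],s["force"],s["opening"],s["t"])
show(S,"side",[],(305,240,60,60),10,"h14s")
```

```text
[ 0.61570592 -0.18699101  0.01469263] [ 0.62622039  0.2142283  -0.28525514] 0.03322335252393435 46.55
```

View pics/h14s.png

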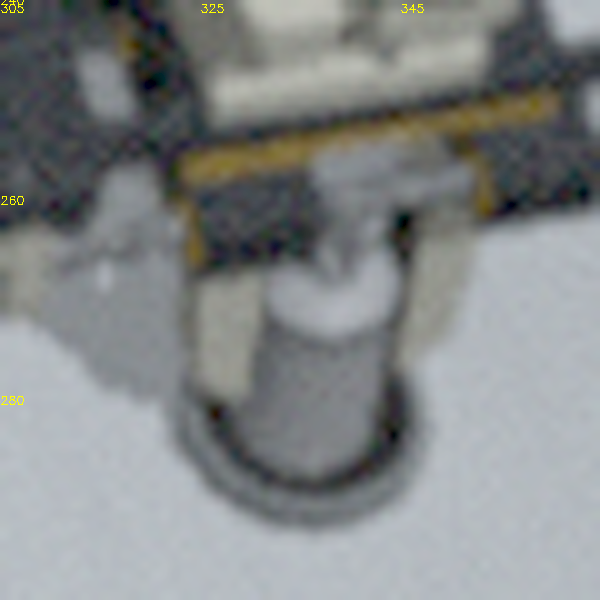

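Concentric and inside the rim. I'll set it down, release, and rise.

carry_out(
  commands=[
    [[0, 0, 0.1, 0], [0, 0, 0, 0], [0, 0, 0, 0]],
  ],
)

```text
t: 46.8
tool_pos: [0.6158, -0.1871, 0.0138]
orientation: [2.277, 2.163, 0.0]
force: [0.6, 0.4, -1.0]
opening: 0.0332
```

carry_out(
  commands=[
    [[0, 0, 0, 0], [0, 0, 0, 0], [0, 0, 0, 0], [0, 0, 0, 0], [0, 0, 0, 0], [0, 0, -1, 0], [0, 0, -2.5, 0], [0, 0, -3, 0], [0, 0, -3, 0], [0, 0, -3, 0], [0, 0, -0.5, 0], [0, 0, 0, 0], [0, 0, 0, 0], [0, 0, 0, 0]],
  ],
  claw=6,
)

```text
t: 47.97
tool_pos: [0.6147, -0.1866, 0.142]
orientation: [-2.276, -2.162, 0.002]
force: [-0.7, 1.0, -0.8]
opening: 0.0601
```

Run:
```python
from h import *
S=robot.read_camera("side")[:,:,::-1]; s=robot.read_state(); print(s["tool_pos"],s["force"],s["opening"],s["t"])
show(S,"side",[],(215,180,175,180),4,"h15s")
```

```text
[ 0.61443872 -0.18652057  0.14153315] [ 0.7127747  -0.06072111 -0.51226784] 0.060188701401614336 48.0167
```

View pics/h15s.png

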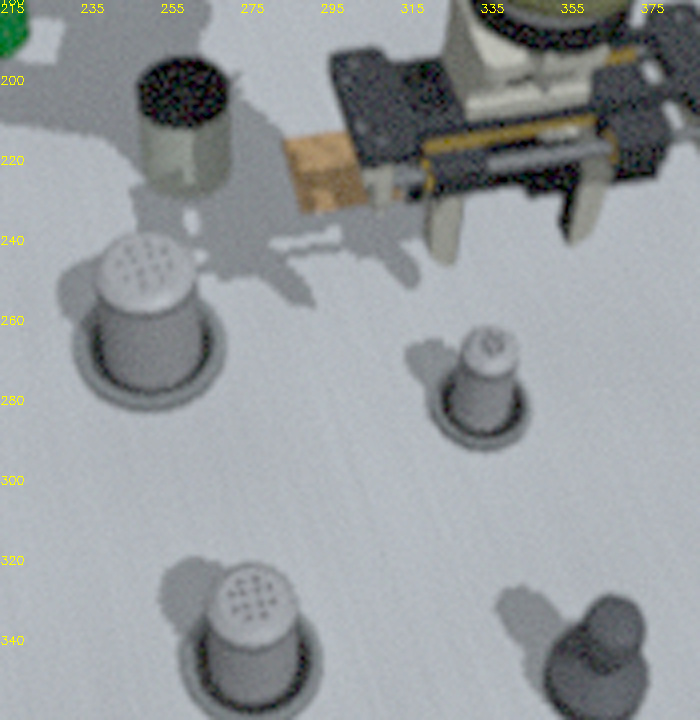

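All three shakers are standing in their coasters. Back to the tin.

carry_out(
  commands=[
    [[2.2, -1.3, 0, 0], [2.5, -1.5, 0, 0], [2.5, -1.5, 0, 0], [2.5, -1.6, 0, 0], [2.5, -1.6, 0, 0], [2.5, -1.6, 0, 0], [2.5, -1.5, 0, 0], [2.5, -1.5, 0, 0], [2, -1.2, 0, 0], [0.95, -0.5, 0, 0]],
  ],
  claw=9.3,
)

```text
t: 48.85
tool_pos: [0.487, 0.0485, 0.1419]
orientation: [-2.274, -2.164, 0.003]
force: [0.5, -0.3, 0.1]
opening: 0.0931
```

carry_out(
  commands=[
    [[0, 0, 0, -7], [0, 0, 0, -7], [0, 0, 0, -7], [0, 0, 0, -7], [0, 0, 0, -7], [0, 0, 0, -7], [0, 0, 0, -7], [0, 0, 0, -7], [0, 0, 0, -7], [0, 0, 0, -7], [0, 0, 0, -7], [0, 0, 0, -7], [0, 0, 0, -6], [0, 0, 0, 0], [0, 0, 0, 0], [0, 0, 0, 0], [0, 0, 0, 0], [0, 0, 0, 0]],
  ],
)

```text
t: 50.35
tool_pos: [0.4894, 0.0462, 0.1435]
orientation: [-0.083, -3.14, 0.0]
force: [0.9, 1.1, -0.1]
opening: 0.093
```

Run:
```python
from h import *
from scipy.spatial.transform import Rotation as Ro
s=robot.read_state(); print(s["tool_pos"],s["opening"],s["t"])
R=Ro.from_rotvec(s["orientation"]).as_matrix(); print(np.degrees(np.arctan2(R[1,1],R[0,1])))
print((R[:2,:2].T@(np.array((.4881,.0464))-s["tool_pos"][:2])*100).round(2))
```

```text
[0.48939642 0.04621204 0.14345144] 0.09304068988683288 50.35
86.95980977475679
[0.13 0.01]
```

carry_out(
  commands=[
    [[0.1, 0, 2.5, 0], [0, 0, 2.5, 0], [0, 0, 2.5, 0], [0, 0, 2, 0], [0, 0, 1.5, 0], [0, 0, 1.2, 0], [0, 0, 0, 0], [0, 0, 0, 0], [0, 0, 0, 0], [0, 0, 0, 0], [0, 0, 0, 0]],
  ],
)

```text
t: 51.27
tool_pos: [0.4896, 0.0464, 0.0229]
orientation: [0.081, 3.138, 0.0]
force: [0.3, 0.8, 0.2]
opening: 0.0927
```

carry_out(
  commands=[
    [[0, 0, 0, 0], [0, 0, 0, 0], [0, 0, 0, 0], [0, 0, 0, 0], [0, 0, 0, 0], [0, 0, 0, 0], [0, 0, 0, 0], [0, 0, 0, 0], [0, 0, 0, 0]],
  ],
  claw=5,
  grip_force=30,
)

```text
t: 52.02
tool_pos: [0.4884, 0.0463, 0.0216]
orientation: [-0.081, -3.14, 0.0]
force: [-0.8, -0.2, -0.4]
opening: 0.0616
```

carry_out(
  commands=[
    [[0, 0, -0.5, 0], [0, 0, -1, 0], [0, 0, -1.5, 0], [0, 0, -1.5, 0], [0, 0, -0.5, 0], [-1, -0.3, 0, 0], [-1.5, -0.4, 0, 0], [-2, -0.4, 0, 0], [-2, -0.4, 0, 0], [-2, -0.4, 0, 0], [-1.2, -0.3, 0, 0], [-0.5, -0.2, 0, 0], [0, 0, 0, 0], [0, 0, 0, 0], [0, 0, 0, 0], [0, 0, 0, 0], [0, 0, 0, 0], [0, 0, 0, 0]],
  ],
)

```text
t: 53.52
tool_pos: [0.5888, 0.0173, 0.0718]
orientation: [0.08, 3.141, 0.0]
force: [0.6, 0.6, -4.9]
opening: 0.0616
```

Run:
```python
from h import *
from scipy.spatial.transform import Rotation as Ro
S=robot.read_camera("side")[:,:,::-1];T=robot.read_camera("top")[:,:,::-1];s=robot.read_state(); print(s["tool_pos"],s["opening"],s["t"],s["force"])
R=Ro.from_rotvec(s["orientation"]).as_matrix()
print((R[:2,:2].T@(np.array((.5893,.0169))-s["tool_pos"][:2])*100).round(2))
x,y,z=s["tool_pos"]; z-=.0211
c=[circ(x,y,z,.031),orgrect((.59,.0168),-.052,[(-.035,-.035),(-.035,.035),(.035,.035),(.035,-.035),(-.035,-.035)],0)]
show(S,"side",c,(260,160,100,90),6,"i1s");show(T,"top",c,(230,130,80,90),6,"i1t")
```

```text
[0.58893762 0.01724309 0.07177869] 0.061734575248838214 53.6167 [-0.70792083 -0.07639109 -3.79591226]
[-0.04 -0.03]
```

View pics/i1s.png

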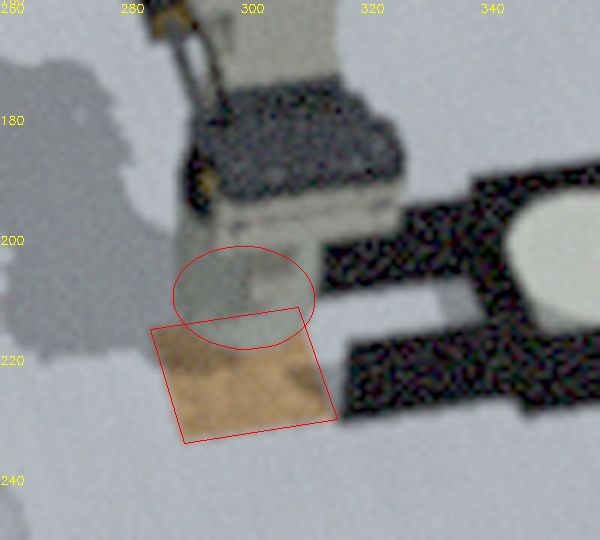

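View pics/i1t.png

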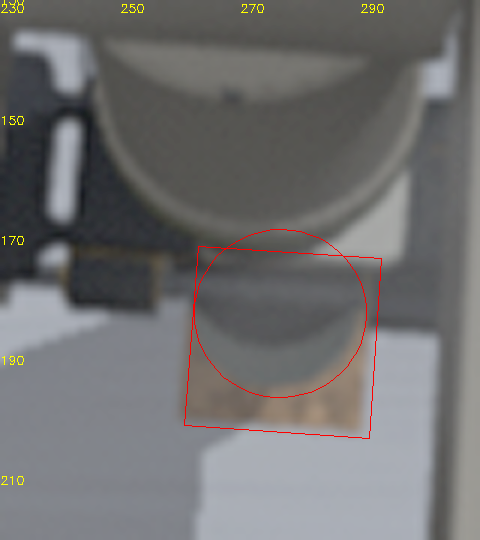

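Tin and mat agree with the outlines. I'll centre it over the mat at (0.5895, 0.017) and lower.

carry_out(
  commands=[
    [[-0.1, 0, 1.2, 0], [0, 0, 1.2, 0], [0, 0, 1, 0], [0, 0, 0.8, 0], [0, 0, 0.4, 0], [0, 0, 0.2, 0], [0, 0, 0, 0], [0, 0, 0, 0], [0, 0, 0, 0], [0, 0, 0, 0]],
  ],
)

```text
t: 54.45
tool_pos: [0.5907, 0.017, 0.0244]
orientation: [0.081, 3.139, -0.0]
force: [-0.5, 1.0, -4.8]
opening: 0.062
```

carry_out(
  commands=[
    [[0, 0, 0.1, 0], [0, 0, 0, 0], [0, 0, 0, 0]],
  ],
)

```text
t: 54.7
tool_pos: [0.5901, 0.0171, 0.0227]
orientation: [0.081, 3.14, -0.0]
force: [0.8, -0.4, -3.7]
opening: 0.0613
```

carry_out(
  commands=[
    [[0, 0, 0.1, 0], [0, 0, 0, 0], [0, 0, 0, 0]],
  ],
)

```text
t: 54.95
tool_pos: [0.5902, 0.0171, 0.0217]
orientation: [0.081, 3.14, -0.0]
force: [0.3, -0.6, -4.0]
opening: 0.062
```

carry_out(
  commands=[
    [[0, 0, 0.05, 0], [0, 0, 0, 0], [0, 0, 0, 0]],
  ],
)

```text
t: 55.2
tool_pos: [0.5902, 0.0171, 0.0217]
orientation: [0.081, 3.14, -0.0]
force: [-3.2, 0.3, 3.6]
opening: 0.0618
```

carry_out(
  commands=[
    [[0, 0, 0, 0], [0, 0, 0, 0], [0, 0, 0, 0], [0, 0, 0, 0], [0, 0, 0, 0], [0, 0, -1, 0], [0, 0, -2.5, 0], [0, 0, -3, 0], [0, 0, -3, 0], [0, 0, -3, 0], [0, 0, -1, 0], [3, 0, 0, 0], [3, 0, 0, 0], [3, 0, 0, 0], [2, 3, 0, 0], [0, 3, 0, 0], [0, 4, 0, 0], [0, 4, 0, 0], [0, 4, 0, 0], [0, 4, 0, 0]],
  ],
  claw=9.3,
)

```text
t: 56.87
tool_pos: [0.4912, 0.2443, 0.1563]
orientation: [0.081, 3.14, 0.0]
force: [1.4, -0.3, 0.8]
opening: 0.0926
```

carry_out(
  commands=[
    [[0, 4, 0, 0], [0, 4, 0, 0], [0, 4, 0, 0], [0, 4, 0, 0], [0, 0, 0, 0], [0, 0, 0, 0], [0, 0, 0, 0], [0, 0, 0, 0], [0, 0, 0, 0]],
  ],
)

```text
t: 57.62
tool_pos: [0.5002, 0.4009, 0.1566]
orientation: [0.083, 3.14, 0.0]
force: [1.4, 1.0, -0.1]
opening: 0.0934
```

Run:
```python
from h import *
S=robot.read_camera("side")[:,:,::-1];T=robot.read_camera("top")[:,:,::-1];s=robot.read_state(); print(s["tool_pos"],s["opening"],s["t"],s["force"])
c=[circ(.5895,.0171,0,.031),circ(.5895,.0171,.078,.031)]
show(S,"side",[],(200,130,190,240),3,"j1s");show(T,"top",[],(240,90,230,190),3,"j1t");show(T,"top",c,(240,130,80,90),6,"j2t");show(S,"side",c,(270,180,80,70),8,"j2s")
```

```text
[0.50021232 0.40115    0.1566802 ] 0.09299794733091007 57.7167 [ 0.25389723 -0.0881986  -0.41880215]
```

View pics/j1s.png

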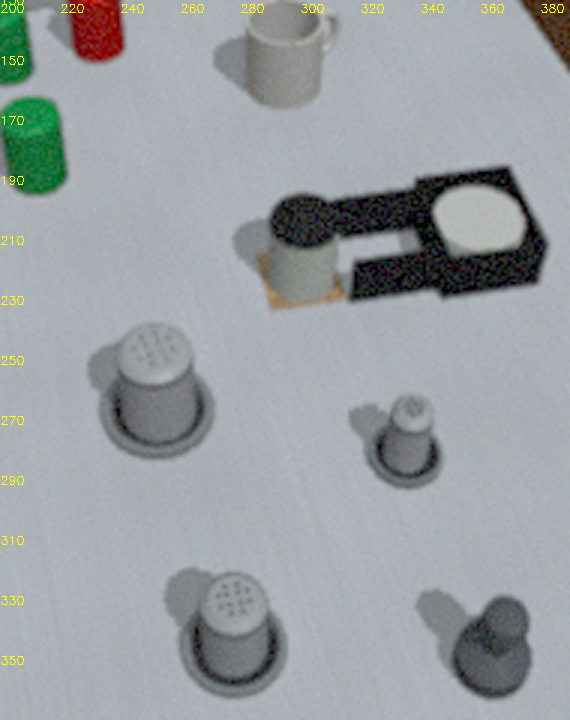

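View pics/j1t.png

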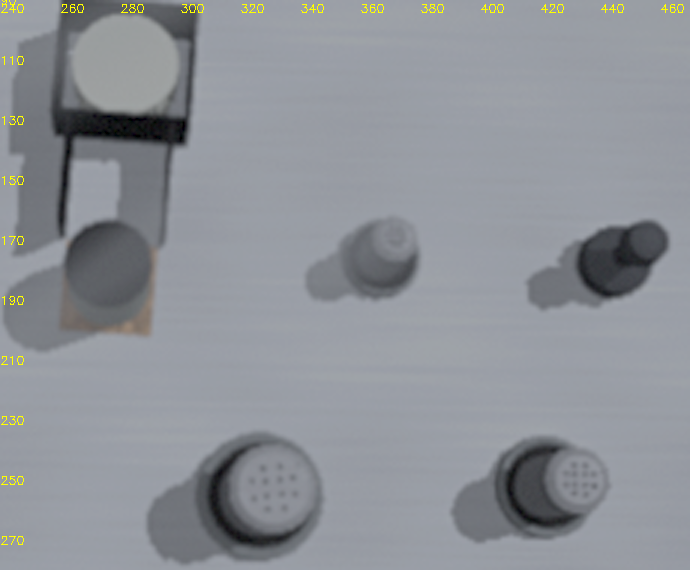

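View pics/j2t.png

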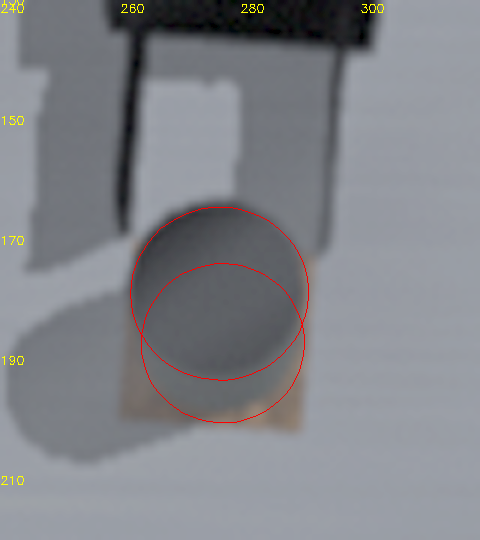

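View pics/j2s.png

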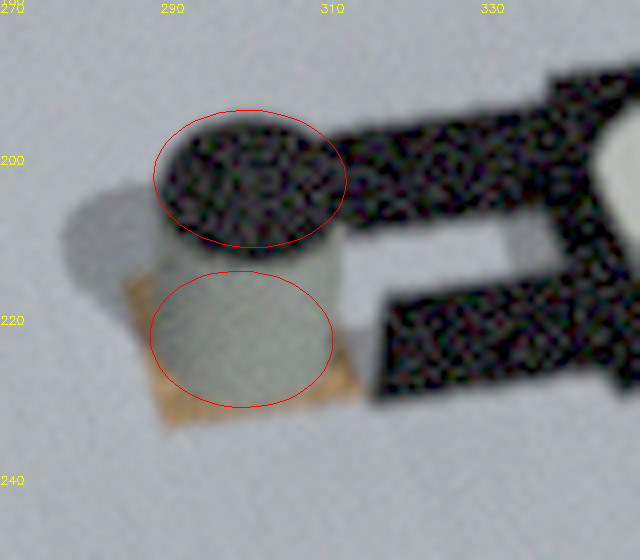

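The tin stands fully on its mat, within about 1–2 mm of centre. All three shakers show a dark floor ring all round inside their rims, the mug and tamper are unmoved, and the arm is clear. Handing in.

Run:
```python
from plant import robot
print(robot.close_job(), robot.read_state()["t"])
```

```text
the job is handed in; nothing more can be done
the job is handed in; nothing more can be done
```

The job is handed in at about 58 s. All three shakers stand in their own coasters, and the sugar tin is back on its cork mat.

**What I did:** I placed the large shaker first, then the medium. I set the tin aside in the open, lifted the small shaker out of the bay into its coaster, and put the tin back.

**Last checks:** In both cameras the shakers and the tin stand upright. In the side view a dark ring of floor shows inside each rim. The tin is fully on the mat, within about 1–2 mm of centre. The mug and tamper look unmoved, and the gripper was empty and clear of everything.

**What disagreed:**
- **Fingertip height:** the fingertips are about 28 mm higher than the TCP reading and `robot.finger_overhang` imply. A light touch on the counter, at up to 27 N, showed this, and I used the measured height from then on.
- **Cameras against arm readings:** they differed by up to about 4 mm in places. For the small shaker I corrected for this by eye against its coaster before letting go.

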